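Load the lamp-battery caddy, lid it and take off the travel lid

ROBOT

A 6-joint arm with a two-finger parallel gripper is mounted at the origin on the work surface. World frame = base frame: x ahead of the robot, y to its left, z up, the work surface at z = 0. Lengths are in m, angles in degrees, forces in N, time in s.
With the tool pointing down it reaches from about 0.4 to 0.825 m from the base axis. Payload 7 kg.
Tool frame: the origin (TCP) lies midway between the tips of the shut fingers; the grasp point (between the pads) lies 19 mm behind it; x points along the fingers, z is the direction in which the jaws open and shut, and the axes are right-handed (so a half turn about x gives the same grasp; the last joint's range is limited). The gripper opens to 88 mm and grips with 3 to 60 N. Pads are 19 mm wide; open, the fingers measure 130 mm over their backs; the gripper's body (78 mm by 193 mm) begins 47 mm behind the grasp point.
Start: joints at [90.877, 20.546, 0.682, 0, -70.136, -16.507], TCP at [0.182, 0.65, 0.227] pointing down, gripper open.
Joint ranges: [-176.03, 176.03], [-82.01, 121.73], [-58.28, 71.71], [-173.87, 95.51], [-174.79, -0.11], [-173.66, 173.66]. Speed limits (degrees/s): [136.94, 136.94, 172.46, 180, 180, 180].

INTERFACE

Orientations are given as [roll, pitch, yaw] about the fixed x, y, z axes, in that order (R = Rz(yaw) Ry(pitch) Rx(roll)).
In Python, from plant import get_state, capture, close_job gives the robot as it stands.
- The arm moves only by the tool play_rows, never from a script. Its argument "series" is one flat list of numbers, 4 for each row, row after row: the shift along the tool's x, y, z in m, then the turn about the tool's x in rad. In form: [tx, ty, tz, spin, tx, ty, tz, spin, ...]. A call has exactly 5 rows; each row shifts and turns the commanded pose from where the row before left it, along the tool's axes as they then stand; what a row does not reach is not made up. A row lasts 1/12 s, in which the tool goes at most 41.7 mm and 7.16 degrees, less where a joint would pass 70% of its speed; a pose out of reach is approached as far as the arm can. A call is refused whole if a number of a shift passes 0.0417 or a number of a turn 0.125, either way. A call with a gripper value outside its range is refused whole. "jaw" is the opening in per cent of the stroke, from 0 (shut) to 100 (fully open), set as the call begins (left out, the last holds). The fingers move at their own pace and stop on an object; "squeeze" is the grip in N (left out, the last holds). Time passes only in rows, so rows that do not move let the fingers close, or fill a call up. It gives the time, the measured TCP pose, the force and the opening at its end, in the units of the state.
- get_state(): the state, without advancing time (a new reading comes with each control period).
- capture(name): name is "scene" or "top" or "wrist"; returns a dict with "img" (384x512x3 uint8, blue, green, red), "K" (3x3 intrinsics, pixels), "k1" (the pictures are not rectified: a ray, as slopes to the right and down, at radius r is drawn at 1 + k1 r^2 times it, then the intrinsics apply), "world_from_camera" (4x4, takes a point from camera to world coordinates). Camera axes: x right, y down, z forward; pixel columns grow to the right and rows downward; lengths in m; the calibration is good to about 2 mm. A picture is of the moment at which its call begins. There is no depth.
- close_job(): hands the job in, once; it reports no verdict.
The state is a dict: "time_s": time; "joints": joint angles; "qd": joint speeds; "joint_torque": joint torques, N m; "tcp_pos": TCP position; "eef_rot": TCP orientation; "contact_force": force on the tool from outside, world axes, zero at the start; "moment": the same for the moment, N m; "gripper_width": finger opening in m.
Only numpy, scipy, OpenCV 4.12 (cv2) and the standard library are available. Lean on these libraries where they do the work, as an engineer would, in place of code of your own. Each camera call takes 0.05 s, during which the arm holds its last target.

TASK

Stand the loose battery pack upright in the empty pocket of the charging caddy, right down, its terminal tab pointing the same way as on the two packs already there, then set the nested pair of lids on the caddy together without dropping them until the dust lid sits fully home, and let go. Then lift off the steel travel lid alone, leaving the dust lid seated and undisturbed so the packs can charge under it, and finish while holding the travel lid still and level, a hand's breadth (about 100 mm) above its place. Keep the two lids nested until the dust lid is home, and leave the other things on the trolley where they are.

Things in the scene. Friction and masses are not known exactly. Their poses are not given: they have to be found in the camera images.
- caddy: Charging caddy, fixed: black moulded base 202 (x) x 59 (y) x 36 mm high with three pockets in a row along x (pack middles at x = -69, -5, +59 mm). Origin: centre of its underside, on the trolley top; z up. Each pocket takes a pack only with its tab to the caddy's +x. Long side walls 15.5 mm, walls between pockets 4 mm.
- pocket (a point): The empty middle pocket: centre of the pack block's place on the pocket floor, at x = -5, y = 0, z = 12 mm in the caddy; axes as the caddy. Room for the block 50 x 28 mm, plus a key slot 10 x 16 mm at the +x end for the tab; 24 mm deep from the rim.
- caddy_top (a point): Middle of the caddy at rim height, 36 mm above its underside; the dust lid's shoulder rests on this rim. Axes as the caddy.
- lid_seat (a point): Where the dust_skirt point lies once the dust lid is home: on the caddy's centre, 29.5 mm above its underside (skirt's lower edge at 20 mm), lengths parallel, either way round. The skirt, inside 208 x 64 mm, then reaches 16 mm down over the caddy. Axes as the caddy.
- pack_mid (a point): Loose battery pack: grey block 43 (x) x 24 (y) x 50 mm high, standing upright, 120 g, with a terminal tab (10 long, 12 wide, 34 high from the foot) on its +x end. Point: middle of the block without tab, 25 mm above its underside. x points to the tab, z up. In the pocket its top 26 mm stand proud of the caddy's rim: hold it by those.
- pack_tab (a point): Middle of the tab's end face on the loose pack, 31.5 mm from the pack's middle along its x, 25 mm above its underside.
- pack_rear_mid (a point): Same kind of pack, already in the caddy's -x pocket, tab to the caddy's +x; middle of its block, half-way up (37 mm above the caddy's underside).
- pack_front_mid (a point): Same kind of pack, already in the caddy's +x pocket, tab to the caddy's +x; middle of its block, half-way up.
- dust_skirt (a point): Dust lid (inner lid), translucent plastic, about 220 g, open below: upright skirt 213 (x) x 69 (y) x 19 mm high, flat shoulder on top of it, then a hood 198 x 54 up to 48.5 mm. Starts standing on the trolley with the travel lid over the hood. Point: middle of the skirt, 9.5 mm above its lower edge. x along the length, z up. Gripping the skirt's 69 mm width lifts both lids.
- travel_mid (a point): Travel lid (outer lid): steel cap 206 (x) x 62 (y) x 34 mm high, open below, about 200 g. Slips loosely over the dust lid's hood and stands on its shoulder, not latched; the skirt stands out 3.5 mm past it. Point: middle of the cap, 17 mm above its lower edge; nested, 26.5 mm above dust_skirt. x along the length, z up. Gripping its 62 mm width lifts it alone.
- adaptor_a: White plug-in supply, 52 x 40 x 48 high, pins up, near the work; leave alone. Origin: centre of its underside.
- adaptor_b: Second white plug-in supply, nearer the robot, to the right; leave alone. Origin: centre of its underside.
- head: Loose aluminium lamp head, a 34 mm wide, 58 mm tall finned cylinder standing on its lens, to the right of the work; leave alone. Origin: centre of its underside.
- disc: Loose lamp base, steel disc 94 mm wide, 33 mm high; leave alone. Origin: centre of its underside.
- driver: Screwdriver lying to the left of the work; leave alone. Origin: centre of its underside.
There are look-alikes about, which are no part of the job. What is shaped like the part that bears dust_skirt but red is not meant.

How it is judged:
By the outcome, as a careful person would: the job done as asked, in the order asked, and still so for the second after the job is handed in, while the arm keeps its last pose, push and grip.
It also fails if it takes over 72 s, if anything falls off the work surface, if the arm or the gripper's body presses on something with over 40 N, if the wrist force passes 120 N, or if a joint passes its speed limit or range.

## Working session

There is one attempt and no reset: what is moved stays moved. The work goes in short steps, Python scripts to look and compute and a tool call to move; the robot and the scene stay as the last step left them, time stands still between calls to the robot, and variables do not carry over. Pictures are saved under pics/ and viewed, and the job is handed in when it is done.

Besides the shell and the picture viewer there is one more tool, called after ">>>" as name(argument=value, ...) on one line, values as JSON. play_rows: Moves the arm, as the interface text tells. Its arguments: {"type":"object","properties":{"series":{"type":"array","items":{"type":"number"}},"jaw":{"type":"number"},"squeeze":{"type":"number"}},"required":["series"]}

```bash
mkdir -p pics; ls
python3 - <<'E'
from plant import *
import cv2
s=get_state();print(s)
for n in ["scene","top","wrist"]:
    c=capture(n);cv2.imwrite(f"pics/{n}0.png",c["img"]);print(n,c["K"],c["k1"],c["world_from_camera"])
    import pickle;pickle.dump(c,open(f"{n}0.pkl","wb"))
E
```

```text
pics
{'time_s': 0.0, 'joints': array([ 9.08774802e+01,  2.05910089e+01,  6.32661766e-01, -2.16780367e-02,
       -7.01352777e+01, -1.65053996e+01]), 'qd': array([-0.01385799, -0.02807288,  0.06448076, -0.00020357, -0.01010575,
       -0.02479708]), 'joint_torque': array([-4.08408696e-04, -5.82718670e+01,  2.93047410e+01,  6.99748859e+00,
        6.86637824e-03, -1.49787202e-04]), 'tcp_pos': array([0.18173931, 0.6495531 , 0.22561415]), 'eef_rot': array([   4.22744061,   89.90418221, -101.40786163]), 'contact_force': array([-0.16812038,  0.21884524, -0.86718698]), 'moment': array([ 0.0424342 , -0.02549872,  0.01944288]), 'gripper_width': 0.08740646850039605}
scene [[383.57420054   0.         254.74489263]
 [  0.         383.57420054 187.85752917]
 [  0.           0.           1.        ]] -0.1147618268281741 [[ 0.71154339  0.48243831 -0.51084173  1.0105918 ]
 [ 0.70260454 -0.49604685  0.51018074 -0.44641975]
 [-0.0072707  -0.72193546 -0.6919222   0.7583015 ]
 [ 0.          0.          0.          1.        ]]
top [[397.85662931   0.         253.64466493]
 [  0.         397.85662931 191.91129117]
 [  0.           0.           1.        ]] -0.1349170199804899 [[ 0.00962682 -0.99302773  0.11748726  0.39381785]
 [-0.99989932 -0.0083347   0.0114843   0.04817513]
 [-0.010425   -0.11758598 -0.99300798  1.16884872]
 [ 0.          0.          0.          1.        ]]
wrist [[338.43241162   0.         254.53708564]
 [  0.         338.43241162 193.63608968]
 [  0.           0.           1.        ]] -0.09519384729952186 [[-0.26965541 -0.91508808 -0.29983289  0.26327912]
 [-0.96295578  0.25672189  0.08252293  0.6272719 ]
 [ 0.00145792  0.31097857 -0.95041581  0.38418031]
 [ 0.          0.          0.          1.        ]]
```

View pics/scene0.png

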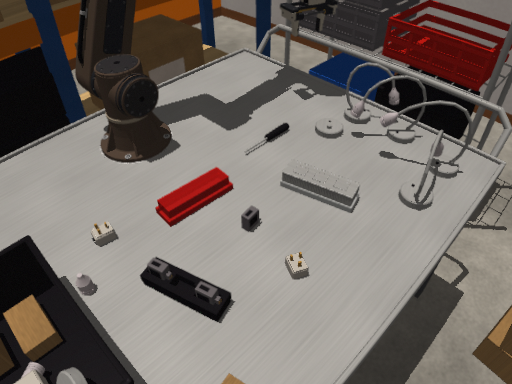

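View pics/top0.png

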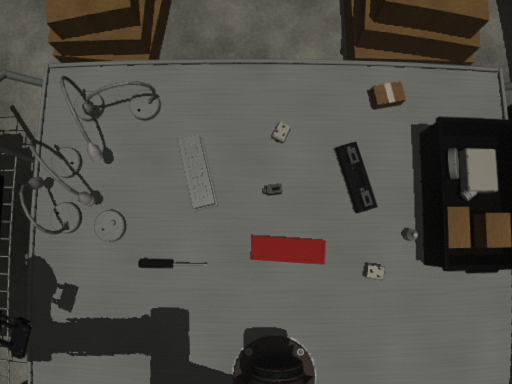

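View pics/wrist0.png

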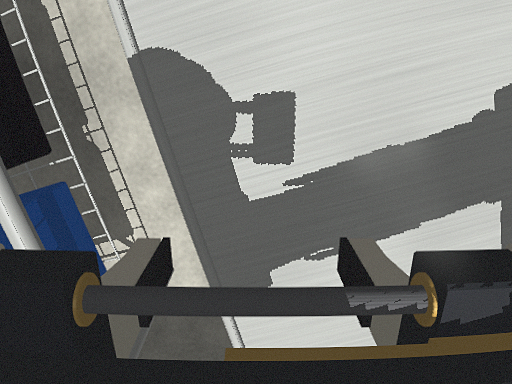

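The top view shows the pack near (272,188), the caddy near (355,177), the lids near (197,172) and the red decoy near (288,250). I'll zoom in on these.

```bash
cat > h.py <<'E'
import numpy as np,cv2,pickle
from plant import *
def ray(c,u,v):
    K=c["K"];xd=np.array([(u-K[0,2])/K[0,0],(v-K[1,2])/K[1,1]])
    D=np.array([c["k1"],0,0,0.])
    p=cv2.undistortPoints(np.array([[[u,v]]],float),K,D,None,None,None)[0,0] if 0 else None
    x=xd.copy()
    for _ in range(50): x=xd/(1+c["k1"]*(x@x))
    T=c["world_from_camera"];d=T[:3,:3]@np.array([x[0],x[1],1]);return T[:3,3],d
def atz(c,u,v,z):
    o,d=ray(c,u,v);return o+d*(z-o[2])/d[2]
def proj(c,P):
    P=np.atleast_2d(P);T=c["world_from_camera"];R=T[:3,:3].T
    rv=cv2.Rodrigues(R)[0];t=-R@T[:3,3]
    return cv2.projectPoints(P.astype(float),rv,t,c["K"],np.array([c["k1"],0,0,0.]))[0][:,0]
def crop(c,u0,v0,w,h,s,name):
    cv2.imwrite(name,cv2.resize(c["img"][v0:v0+h,u0:u0+w],None,fx=s,fy=s,interpolation=cv2.INTER_CUBIC))
E
python3 - <<'E'
from h import *
t=pickle.load(open("top0.pkl","rb"));s=pickle.load(open("scene0.pkl","rb"))
crop(t,170,110,220,120,3.6,"pics/t1.png");crop(s,130,150,240,180,3.3,"pics/s1.png")
E
```

```text
(no output)
```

View pics/t1.png

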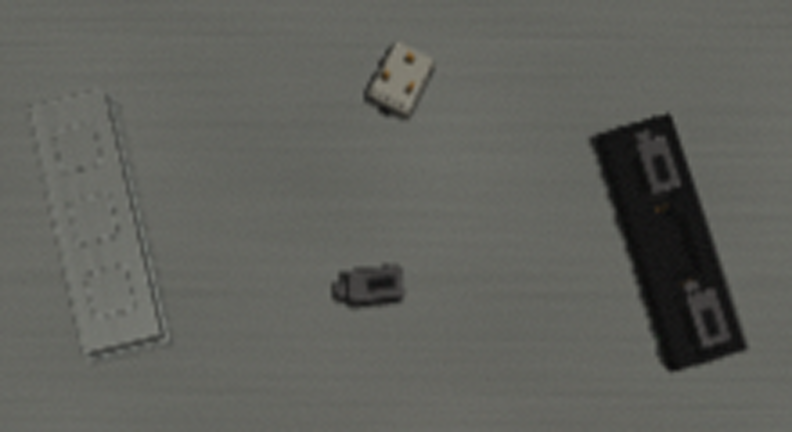

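View pics/s1.png

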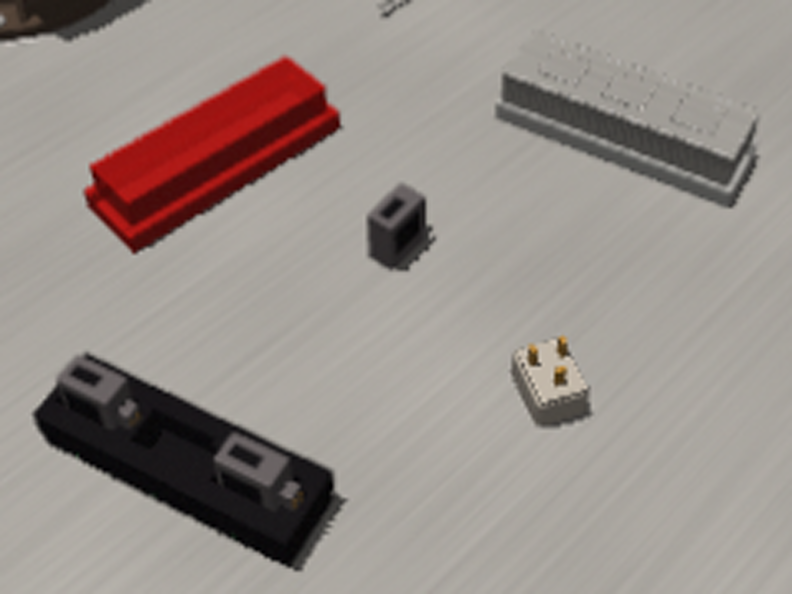

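```bash
cat >> h.py <<'E'
def tf(p,pts):
    x,y,a=p;c,s=np.cos(np.radians(a)),np.sin(np.radians(a))
    pts=np.asarray(pts,float);return np.c_[x+c*pts[:,0]-s*pts[:,1],y+s*pts[:,0]+c*pts[:,1],pts[:,2]]
def box(cx,cy,lx,ly,z0,z1):
    return np.array([[cx+sx*lx/2,cy+sy*ly/2,z] for z in(z0,z1) for sx,sy in((1,1),(1,-1),(-1,-1),(-1,1))])/1000
PACK=[box(0,0,43,24,0,50),box(26.5,0,10,12,0,34)]
CADDY=[box(0,0,202,59,0,36)]+[np.array(b)+[x/1000,0,.012] for x in(-69,59) for b in PACK]
LID=[box(0,0,213,69,0,19),box(0,0,206,62,19,53)]
E=[(0,1),(1,2),(2,3),(3,0),(4,5),(5,6),(6,7),(7,4),(0,4),(1,5),(2,6),(3,7)]
def over(c,items,u0,v0,w,h,s,name):
    im=cv2.resize(c["img"][v0:v0+h,u0:u0+w],None,fx=s,fy=s,interpolation=cv2.INTER_CUBIC)
    for p,bs in items:
        for b in bs:
            q=(proj(c,tf(p,b))-[u0,v0]+.5)*s-.5
            for i,j in E: cv2.line(im,tuple(int(round(k*8)) for k in q[i]),tuple(int(round(k*8)) for k in q[j]),(0,255,255) if i>3 or j>3 else (0,160,0),1,cv2.LINE_AA,3)
    cv2.imwrite(name,im)
E
python3 - <<'E'
from h import *
t=pickle.load(open("top0.pkl","rb"));s=pickle.load(open("scene0.pkl","rb"))
T=lambda u,v:((u+.5)/3.6-.5+170,(v+.5)/3.6-.5+110)
cc=[atz(t,*T(*q),.036)[:2] for q in((592,137),(670,115),(746,348),(672,370))];print("caddy",np.round(cc,4),np.mean(cc,0))
pp=[atz(t,*T(*q),.05)[:2] for q in((352,268),(402,264),(404,300),(354,305))];print("pack",np.round(pp,4),np.mean(pp,0))
ll=[atz(t,*T(*q),.053)[:2] for q in((32,103),(106,90),(162,337),(85,352))];print("lid",np.round(ll,4),np.mean(ll,0))
def ang(a,b): return np.degrees(np.arctan2(*(np.array(b)-a)[::-1]))
C=[*np.mean(cc,0),ang(cc[3],cc[0])];P=[*np.mean(pp,0),ang(pp[1],pp[0])];L=[*np.mean(ll,0),ang(ll[3],ll[0])]
print(C,P,L)
it=[(C,CADDY),(P,PACK),(L,LID)]
over(t,it,170,110,220,120,3.6,"pics/t2.png");over(s,it,130,150,240,180,3.3,"pics/s2.png")
E
```

```text
caddy [[ 0.6599 -0.1724]
 [ 0.6792 -0.2371]
 [ 0.489  -0.2946]
 [ 0.4711 -0.2339]] [ 0.57479086 -0.23450552]
pack [[ 0.5489  0.0222]
 [ 0.5524 -0.0172]
 [ 0.5238 -0.0188]
 [ 0.5196  0.0205]] [0.536175   0.00169302]
lid [[0.6806 0.2803]
 [0.6914 0.2206]
 [0.4927 0.1708]
 [0.4803 0.2313]] [0.5862411  0.22573875]
[np.float64(0.5747908605571338), np.float64(-0.234505524462693), np.float64(18.028369619892366)] [np.float64(0.5361749966239452), np.float64(0.001693020104885228), np.float64(95.09993878011824)] [np.float64(0.586241100328132), np.float64(0.2257387456147381), np.float64(13.739670085052905)]
```

View pics/t2.png

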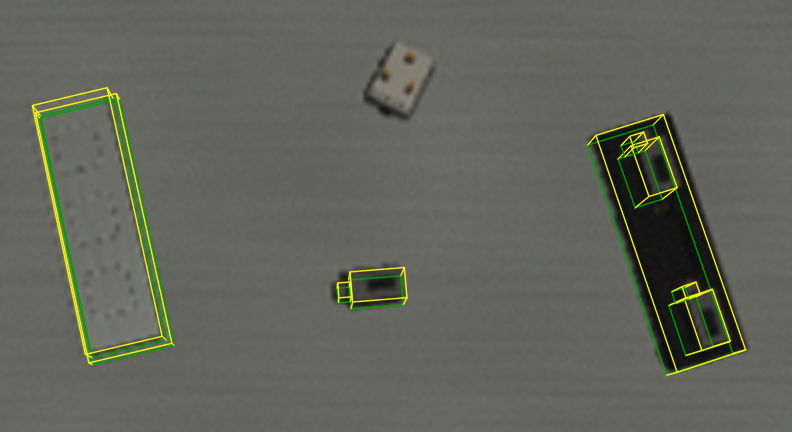

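View pics/s2.png

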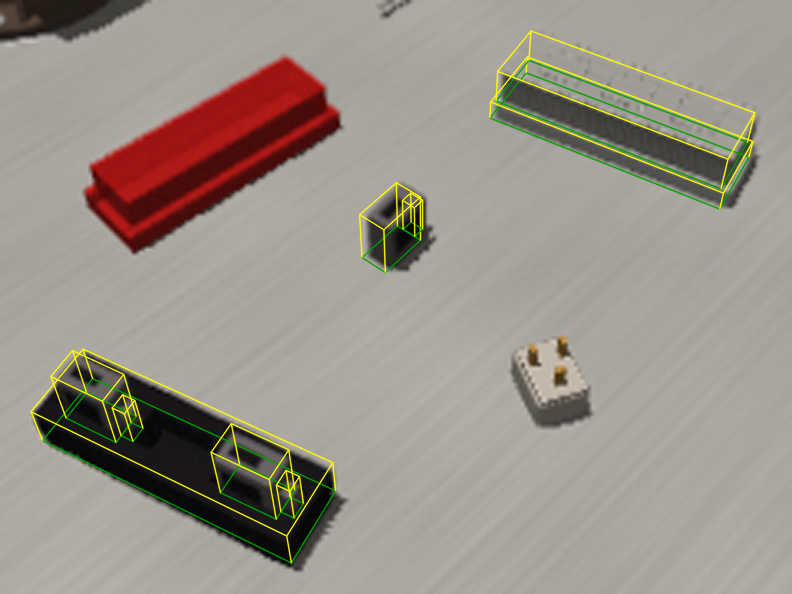

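>>> play_rows(series=[0,0.0257,0.0264,0,0,0.0257,0.0264,0,0,0.0257,0.0264,0,0,0.0257,0.0264,0,0,0.0257,0.0264,0], jaw=100)

```text
time_s: 0.57
tcp_pos: [0.2705, 0.4865, 0.2262]
eef_rot: [0.8, 90.0, -104.8]
contact_force: [1.6, 0.1, -0.7]
gripper_width: 0.0874
```

>>> play_rows(series=[0,0.0257,0.0264,0,0,0.0257,0.0264,0,0,0.0257,0.0264,0,0,0.0257,0.0264,0,0,0.0257,0.0264,0])

```text
time_s: 0.98
tcp_pos: [0.3586, 0.3247, 0.2266]
eef_rot: [-172.8, 90.0, 81.6]
contact_force: [0.9, -0.3, 0.8]
gripper_width: 0.0879
```

>>> play_rows(series=[0,0.0257,0.0264,0,0,0.0257,0.0264,0,0,0.0257,0.0264,0,0,0.0257,0.0264,0,0,0.0257,0.0264,0])

```text
time_s: 1.4
tcp_pos: [0.4468, 0.163, 0.2267]
eef_rot: [161.5, 90.0, 55.8]
contact_force: [0.3, 0.7, 0.3]
gripper_width: 0.0875
```

>>> play_rows(series=[0,0.0257,0.0264,0,0,0.0257,0.0264,0,0,0.0257,0.0264,0,0,0.0257,0.0264,0,0,0.0257,0.0264,0])

```text
time_s: 1.82
tcp_pos: [0.5351, 0.0012, 0.2266]
eef_rot: [161.4, 90.0, 55.8]
contact_force: [1.2, 0.3, 0.4]
gripper_width: 0.0873
```

>>> play_rows(series=[0,0,0,0.121,0,0,0,0.121,0,0,0,0.121,0,0,0,0.121,0,0,0,0.121])

```text
time_s: 2.23
tcp_pos: [0.5344, 0.0027, 0.2263]
eef_rot: [-27.4, 90.0, -168.1]
contact_force: [1.0, 0.5, 0.3]
gripper_width: 0.0877
```

>>> play_rows(series=[0,0,0,0.121,0,0,0,0.121,0,0,0,0.121,0,0,0,0.121,0,0,0,0.121])

```text
time_s: 2.65
tcp_pos: [0.5344, 0.003, 0.2264]
eef_rot: [0.3, 90.0, -175.0]
contact_force: [-0.3, 0.0, -0.7]
gripper_width: 0.0878
```

```bash
cat >> h.py <<'E'
def snap(n,tag):
    c=capture(n);pickle.dump(c,open(f"{tag}.pkl","wb"));return c
E
python3 - <<'E'
from h import *
c=snap("wrist","w1");cv2.imwrite("pics/w1.png",cv2.resize(c["img"],None,fx=1.5,fy=1.5))
over(c,[([.5362,.0017,95],PACK)],0,0,512,384,1.5,"pics/w1o.png");print(get_state()["tcp_pos"],get_state()["eef_rot"],c["world_from_camera"])
E
```

```text
[0.53437061 0.003025   0.22633831] [   1.23425728   89.96942602 -174.58282707] [[-9.96656408e-01 -7.75520963e-02 -2.57230835e-02  5.41092235e-01]
 [-8.17062323e-02  9.47165958e-01  3.10162439e-01 -8.13133464e-02]
 [ 3.10281670e-04  3.11227119e-01 -9.50335511e-01  3.84796441e-01]
 [ 0.00000000e+00  0.00000000e+00  0.00000000e+00  1.00000000e+00]]
```

View pics/w1o.png

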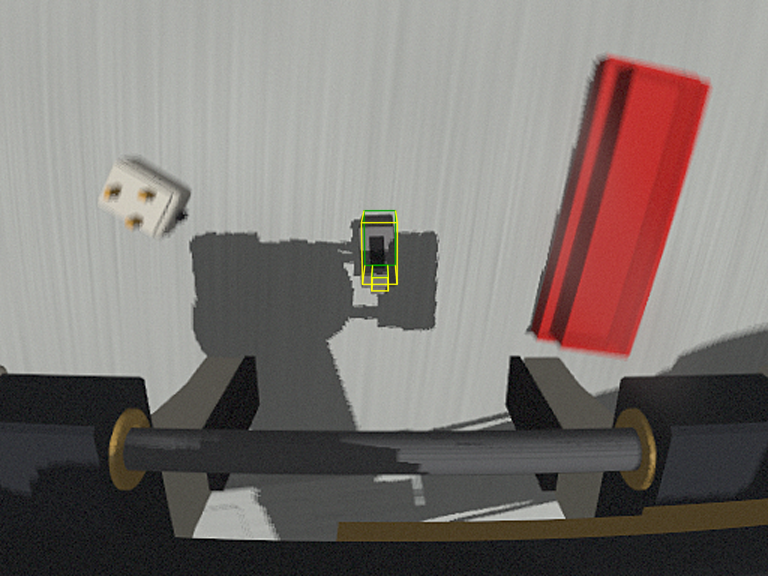

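Run:
```python
from h import *
c=pickle.load(open("w1.pkl","rb"))
over(c,[([.5362,.0017,95],PACK)],210,120,90,90,7,"pics/w1p.png");crop(c,210,120,90,90,7,"pics/w1q.png")
a=cv2.imread("pics/w1p.png");b=cv2.imread("pics/w1q.png");b=cv2.convertScaleAbs(b,None,1.6,0);cv2.imwrite("pics/w1r.png",cv2.resize(np.hstack([a,b]),(800,400)))
print(proj(c,[get_state()["tcp_pos"]]))
```

```text
[[254.07745638 252.92846216]]
```

View pics/w1r.png

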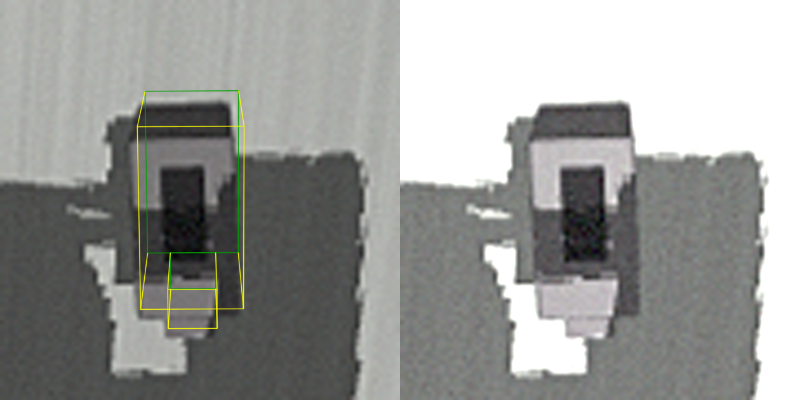

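>>> play_rows(series=[0.025,-0.0003,-0.0016,-0.012,0.025,-0.0003,-0.0016,-0.012,0.025,0,0,0,0.025,0,0,0,0.025,0,0,0])

```text
time_s: 3.12
tcp_pos: [0.5376, 0.0039, 0.1005]
eef_rot: [-148.8, 90.0, 37.8]
contact_force: [0.3, 0.4, 0.2]
gripper_width: 0.0879
```

>>> play_rows(series=[0.022,0,0,0,0.02,0,0,0,0.016,0,0,0,0.01,0,0,0,0.005,0,0,0])

```text
time_s: 3.53
tcp_pos: [0.537, 0.0037, 0.0271]
eef_rot: [12.1, 89.9, -161.4]
contact_force: [-0.0, 0.3, 0.3]
gripper_width: 0.0876
```

Run:
```python
from h import *
c=snap("wrist","w2");cv2.imwrite("pics/w2.png",cv2.resize(c["img"],None,fx=1.5,fy=1.5));print(get_state())
```

```text
{'time_s': 3.5833, 'joints': array([ 2.13164578e+01,  2.02422999e+01, -3.03411070e+01, -1.15685901e-02,
       -3.95506461e+01, -1.48167543e+01]), 'qd': array([ 0.0394495 , -1.50346313,  1.07649177,  0.13962649, -2.08166204,
       -0.36388027]), 'joint_torque': array([ 1.65405627e-01, -4.99814200e+01,  2.05654371e+01,  5.01101822e+00,
        4.46617347e-02,  3.36028857e-02]), 'tcp_pos': array([0.53698787, 0.00370745, 0.02702528]), 'eef_rot': array([  11.68034184,   89.86574525, -161.82888338]), 'contact_force': array([-0.63698657,  0.34619217,  0.73347628]), 'moment': array([0.05715523, 0.06122365, 0.00177249]), 'gripper_width': 0.08743664659693416}
```

View pics/w2.png

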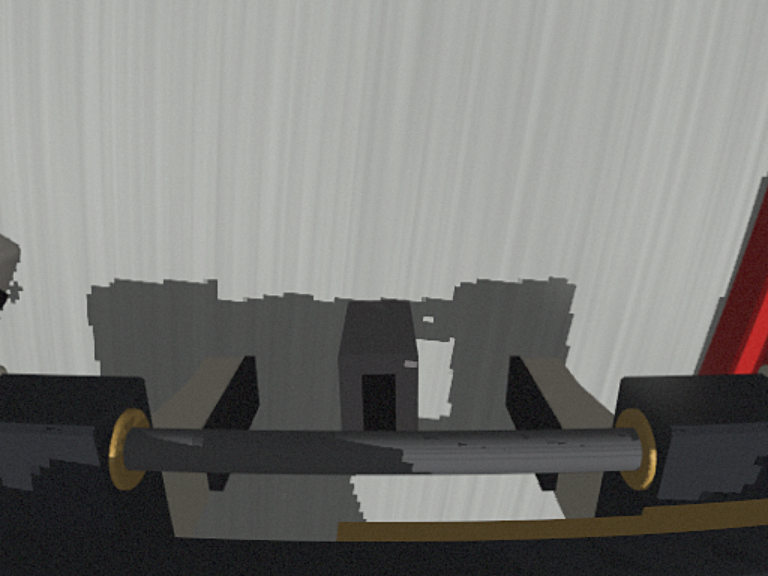

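>>> play_rows(series=[0,0,0,0,0,0,0,0,0,0,0,0,0,0,0,0,0,0,0,0], jaw=0, squeeze=25)

```text
time_s: 4.0
tcp_pos: [0.5381, 0.0041, 0.0293]
eef_rot: [-167.0, 89.9, 19.4]
contact_force: [0.3, -0.2, -0.1]
gripper_width: 0.0599
```

>>> play_rows(series=[0,0,0,0,0,0,0,0,0,0,0,0,0,0,0,0,0,0,0,0])

```text
time_s: 4.42
tcp_pos: [0.5377, 0.0039, 0.0285]
eef_rot: [-1.2, 90.0, -174.7]
contact_force: [0.2, -0.3, 0.2]
gripper_width: 0.0267
```

>>> play_rows(series=[0,0,0,0,0,0,0,0,0,0,0,0,0,0,0,0,0,0,0,0])

```text
time_s: 4.83
tcp_pos: [0.5377, 0.0039, 0.0286]
eef_rot: [14.2, 90.0, -159.3]
contact_force: [0.5, 0.8, 0.6]
gripper_width: 0.0241
```

>>> play_rows(series=[-0.003,0,0,0,-0.008,0,0,0,-0.014,0,0,0,-0.02,0,0,0,-0.025,0,0,0])

```text
time_s: 5.25
tcp_pos: [0.5367, 0.0036, 0.0987]
eef_rot: [9.2, 89.8, -164.4]
contact_force: [0.4, -0.5, -0.3]
gripper_width: 0.024
```

>>> play_rows(series=[-0.005,0.0242,-0.0005,0,-0.005,0.0242,-0.0005,0,-0.005,0.0242,-0.0005,0,-0.005,0.0242,-0.0005,0,-0.005,0.0242,-0.0005,0])

```text
time_s: 5.67
tcp_pos: [0.5537, -0.117, 0.1247]
eef_rot: [-173.2, 90.0, 13.3]
contact_force: [0.6, 0.9, -1.4]
gripper_width: 0.0242
```

>>> play_rows(series=[-0.005,0.0242,-0.0005,0,-0.005,0.0242,-0.0005,0,-0.005,0.0242,-0.0005,0,-0.005,0.0242,-0.0005,0,-0.005,0.0242,-0.0005,0])

```text
time_s: 6.08
tcp_pos: [0.5696, -0.2372, 0.1496]
eef_rot: [175.5, 90.0, 1.9]
contact_force: [0.3, -0.3, -1.7]
gripper_width: 0.0237
```

>>> play_rows(series=[0,0,0,0.092,0,0,0,0.092,0,0,0,0.092,0,0,0,0.092,0,0,0,0.092])

```text
time_s: 6.5
tcp_pos: [0.5695, -0.2361, 0.1492]
eef_rot: [-153.4, 90.0, 6.4]
contact_force: [-0.2, 1.0, -0.5]
gripper_width: 0.024
```

>>> play_rows(series=[0,0,0,0.092,0,0,0,0.092,0,0,0,0.092,0,0,0,0.092,0,0,0,0.092])

```text
time_s: 6.92
tcp_pos: [0.5696, -0.2359, 0.1492]
eef_rot: [-97.4, 90.0, 36.0]
contact_force: [-0.4, -0.2, -1.2]
gripper_width: 0.0238
```

>>> play_rows(series=[0,0,0,0.092,0,0,0,0.092,0,0,0,0.092,0,0,0,0.092,0,0,0,0.092])

```text
time_s: 7.33
tcp_pos: [0.5696, -0.2359, 0.1492]
eef_rot: [-94.4, 90.0, 12.7]
contact_force: [0.2, -0.2, -1.6]
gripper_width: 0.0235
```

Run:
```python
from h import *
c=snap("wrist","w3");cv2.imwrite("pics/w3.png",cv2.resize(c["img"],None,fx=1.5,fy=1.5));s=get_state();print(s["tcp_pos"],s["eef_rot"],s["joints"],s["gripper_width"])
s=snap("scene","s3");crop(s,100,150,200,150,4,"pics/s3.png")
```

```text
[ 0.56956273 -0.23590392  0.14917632] [-60.25081968  89.99085584  46.46510495] [-4.37644808e+00  1.84672991e+01 -1.30253064e+01 -8.31568326e-03
 -5.85016206e+01 -6.89032829e+01] 0.02371595819993347
```

View pics/w3.png

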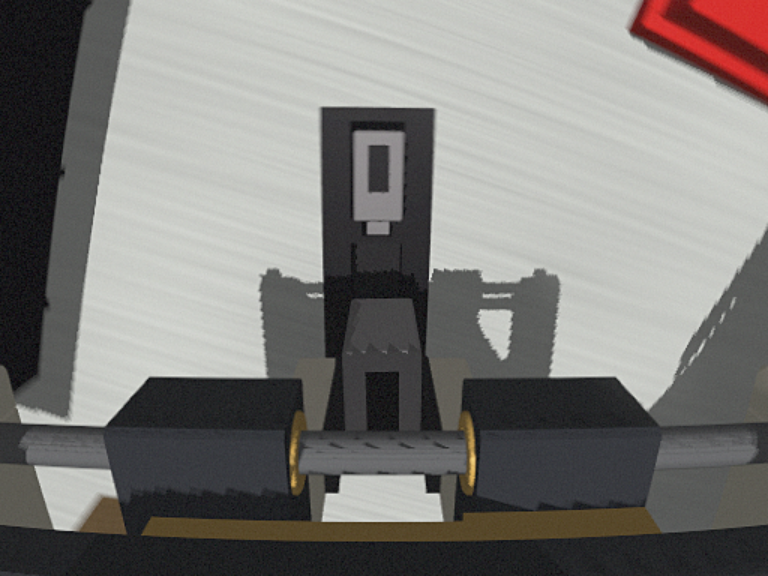

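View pics/s3.png

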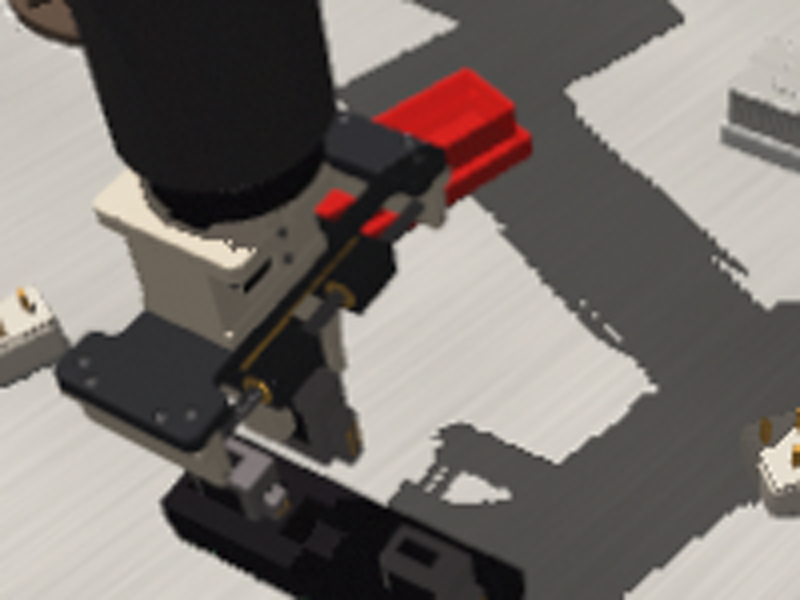

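Run:
```python
from h import *
c=pickle.load(open("w3.pkl","rb"))
HP=[b+[0,0,.1207] for b in PACK]
it=[([.5748,-.2345,17],CADDY[:3]),([.5696,-.2359,16.7],HP)]
over(c,it,200,60,110,240,3.3,"pics/w3o.png");crop(c,200,60,110,240,3.3,"pics/w3q.png")
a=cv2.imread("pics/w3o.png");b=cv2.convertScaleAbs(cv2.imread("pics/w3q.png"),None,1.8,0);m=np.hstack([a,b]);print(m.shape);cv2.imwrite("pics/w3r.png",m[:600])
```

```text
(792, 726, 3)
```

View pics/w3r.png

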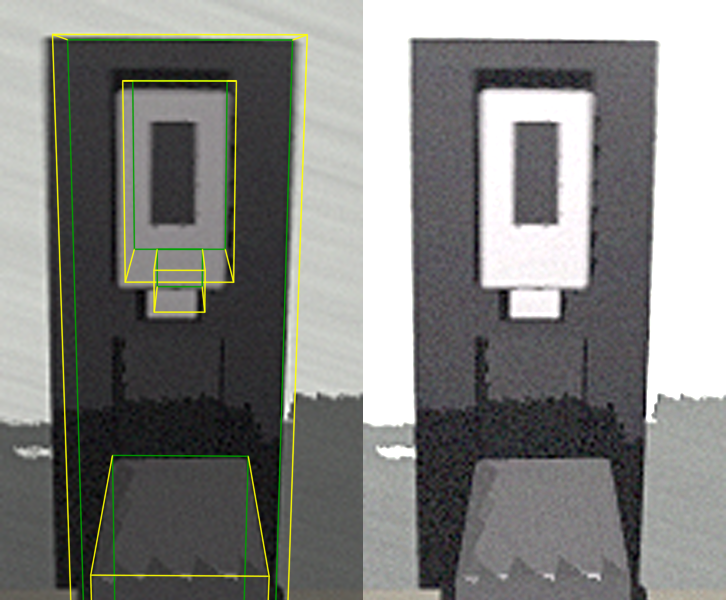

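Run:
```python
from h import *
c=pickle.load(open("w3.pkl","rb"))
im=c["img"][60:200,205:300].astype(float)
g=np.clip((im/90),0,1)**.6*255
g=cv2.resize(g.astype(np.uint8),None,fx=6,fy=6,interpolation=cv2.INTER_CUBIC)
# ruler
for k in range(0,95,10): cv2.line(g,(k*6,0),(k*6,6),(0,0,255),1);cv2.putText(g,str(205+k),(k*6,18),0,.35,(0,0,255))
for k in range(0,140,10): cv2.putText(g,str(60+k),(545,k*6+5),0,.35,(0,0,255))
cv2.imwrite("pics/w3z.png",cv2.resize(g,None,fx=.71,fy=.71,interpolation=cv2.INTER_AREA))
gr=cv2.cvtColor(c["img"],cv2.COLOR_BGR2GRAY).astype(float)
gr=cv2.GaussianBlur(gr,(0,0),.7)
for r in range(80,200,10):
    row=gr[r,205:300];print(r,[int(x) for x in row])
```

```text
80 [198, 198, 199, 200, 201, 200, 194, 175, 143, 98, 60, 54, 55, 54, 56, 58, 57, 56, 55, 54, 54, 54, 56, 57, 58, 57, 55, 55, 53, 49, 46, 46, 46, 47, 48, 48, 47, 46, 46, 48, 48, 47, 45, 44, 45, 47, 47, 49, 47, 47, 49, 50, 52, 51, 48, 49, 51, 52, 51, 51, 52, 52, 52, 53, 54, 54, 56, 57, 58, 56, 57, 59, 60, 60, 58, 57, 59, 59, 59, 59, 57, 57, 60, 82, 123, 166, 194, 206, 206, 205, 204, 202, 201, 201, 201]
90 [203, 204, 203, 203, 202, 202, 200, 185, 149, 101, 64, 54, 55, 54, 54, 55, 56, 56, 56, 56, 56, 57, 56, 56, 56, 55, 54, 50, 42, 51, 84, 116, 137, 146, 148, 148, 148, 148, 147, 146, 147, 147, 146, 147, 148, 147, 148, 148, 148, 146, 147, 147, 148, 148, 147, 147, 147, 146, 145, 145, 146, 145, 137, 119, 97, 73, 57, 54, 54, 56, 54, 54, 56, 59, 57, 57, 56, 55, 56, 56, 57, 56, 60, 89, 138, 176, 198, 202, 201, 200, 199, 199, 197, 197, 197]
100 [201, 200, 199, 199, 198, 198, 199, 187, 155, 104, 63, 55, 55, 53, 54, 54, 55, 55, 54, 54, 52, 53, 54, 53, 55, 57, 57, 53, 44, 45, 81, 116, 136, 145, 146, 146, 145, 145, 144, 133, 106, 74, 56, 53, 54, 55, 54, 54, 54, 54, 55, 54, 56, 71, 103, 130, 142, 14
[... 3231 characters left out ...]
4, 45, 46, 46, 46, 44, 44, 46, 45, 40, 27, 24, 23, 31, 43, 46, 48, 49, 40, 37, 41, 45, 47, 50, 46, 38, 38, 43, 45, 42, 41, 38, 32, 34, 44, 45, 34, 28, 33, 33, 36, 42, 35, 34, 40, 41, 43, 45, 45, 44, 43, 44, 43, 45, 44, 41, 40, 42, 43, 40, 35, 61, 162, 206, 185, 108, 88, 101, 117, 129, 148, 147, 104, 100, 111, 126]
190 [90, 87, 87, 88, 88, 87, 88, 87, 89, 85, 58, 31, 24, 26, 26, 22, 22, 23, 26, 24, 26, 26, 26, 24, 25, 25, 25, 19, 20, 21, 24, 27, 27, 27, 28, 25, 23, 24, 24, 25, 25, 26, 26, 24, 23, 23, 23, 25, 26, 24, 25, 25, 22, 23, 23, 25, 27, 27, 27, 27, 25, 23, 21, 22, 25, 24, 26, 22, 19, 21, 24, 25, 28, 30, 39, 43, 43, 41, 41, 41, 58, 85, 91, 91, 91, 90, 91, 90, 92, 91, 91, 92, 92, 91, 91]
```

View pics/w3z.png

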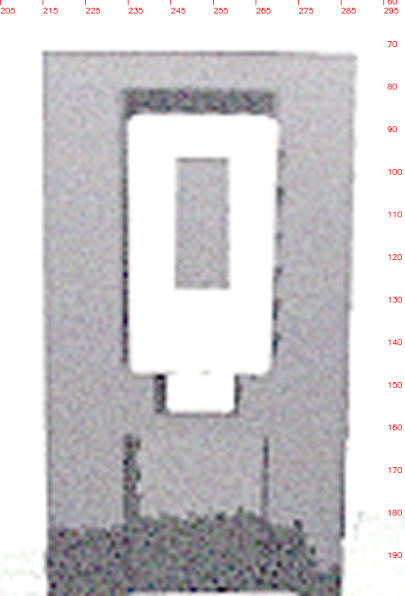

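Run:
```python
from h import *
from scipy.optimize import least_squares
c=pickle.load(open("w3.pkl","rb"))
gr=cv2.cvtColor(c["img"],cv2.COLOR_BGR2GRAY).astype(float);gr=cv2.GaussianBlur(gr,(0,0),.7)
for u in (220,225,230,250,275,282): print(u,[int(x) for x in gr[66:90,u]],[int(x) for x in gr[150:172,u]])
L=[];Rr=[]
for r in range(78,180,6):
    row=gr[r]
    # left edge mid 125
    i=next(k for k in range(205,225) if row[k]<125);L.append(atz(c,i-(125-row[i])/(row[i-1]-row[i]),r,.036))
    i=next(k for k in range(295,270,-1) if row[k]<125);Rr.append(atz(c,i+(125-row[i])/(row[i+1]-row[i]),r,.036))
L=np.array(L);Rr=np.array(Rr)
for A in(L,Rr,(L+Rr)/2):
    p=np.polyfit(A[:,0],A[:,1],1);print("ang",np.degrees(np.arctan(p[0])),"y@.57",np.polyval(p,.57))
print(np.linalg.norm(L-Rr,axis=1)*1000)
for r,x in((72,-101),(80.5,-94),(162,-30)):
    P=atz(c,250.5,r,.036);print(x,P, P[:2]-np.array([np.cos(.293),np.sin(.293)])*(x+5)/1000)
```

```text
220 [202, 204, 205, 207, 187, 119, 64, 55, 57, 57, 58, 58, 58, 58, 58, 57, 54, 56, 57, 57, 57, 56, 55, 56] [45, 47, 49, 47, 46, 46, 48, 49, 47, 45, 46, 46, 46, 47, 45, 46, 48, 46, 45, 45, 48, 46]
225 [199, 202, 205, 206, 187, 119, 61, 52, 57, 58, 58, 58, 59, 56, 54, 56, 55, 56, 55, 55, 56, 56, 56, 57] [49, 47, 45, 47, 46, 46, 47, 47, 47, 48, 47, 46, 44, 44, 44, 45, 45, 46, 47, 47, 47, 44]
230 [199, 199, 201, 205, 187, 117, 63, 55, 58, 60, 59, 58, 57, 56, 57, 58, 56, 57, 57, 56, 57, 58, 58, 57] [45, 43, 45, 45, 46, 47, 48, 47, 47, 47, 46, 46, 47, 47, 47, 46, 45, 47, 46, 45, 46, 45]
250 [205, 205, 202, 201, 191, 140, 70, 55, 58, 58, 58, 60, 60, 57, 47, 33, 26, 25, 25, 25, 48, 100, 133, 145] [139, 138, 135, 135, 137, 128, 79, 45, 43, 46, 47, 48, 50, 50, 51, 50, 49, 50, 49, 50, 50, 49]
275 [205, 204, 202, 203, 202, 167, 86, 58, 59, 60, 60, 58, 57, 58, 57, 57, 56, 56, 57, 57, 58, 56, 55, 56] [46, 47, 46, 46, 46, 45, 45, 45, 46, 46, 44, 44, 45, 46, 45, 44, 45, 45, 42, 44, 44, 44]
282 [196, 201, 204, 205, 201, 170, 96, 60, 59, 61, 61, 60, 58, 56, 59, 60, 60, 58, 59, 58, 57, 56, 57, 56] [47, 46, 45, 46, 45, 45, 45, 48, 48, 46, 44, 43, 43, 43, 44, 47, 47, 47, 45, 46, 45, 45]
ang 16.0632063960474 y@.57 -0.2700067795985101
ang 16.641834560645027 y@.57 -0.20829518377498848
ang 16.35249788355101 y@.57 -0.23919861262770686
[58.17014301 58.39332615 58.28016449 58.54748227 58.583542   58.551431
 58.65920375 58.68474654 58.67515389 58.83357302 58.90416864 58.80348474
 58.75834551 58.91943576 59.00072829 59.06604553 59.01124192]
-101 [ 0.48053665 -0.26611581  0.036     ] [ 0.57244529 -0.23838854]
-94 [ 0.48656289 -0.26428349  0.036     ] [ 0.57176986 -0.238578  ]
-30 [ 0.54801587 -0.24562099  0.036     ] [ 0.57195042 -0.23840035]
```

>>> play_rows(series=[0.005,-0.0013,-0.0032,0.005,0.02,0,0,0,0.02,0,0,0,0.02,0,0,0,0.01,0,0,0])

```text
time_s: 7.85
tcp_pos: [0.5706, -0.2385, 0.071]
eef_rot: [58.1, 89.8, 165.3]
contact_force: [-0.4, -0.2, -1.8]
gripper_width: 0.0241
```

Run:
```python
from h import *
c=snap("wrist","w4");s=get_state();print(s["tcp_pos"],s["eef_rot"])
sc=snap("scene","s4");crop(sc,110,220,140,110,5.5,"pics/s4.png")
x,y,z=s["tcp_pos"]
HP=[b+[0,0,z-.0285] for b in PACK]
it=[([.5720+.0048,-.2385+.0014,16.4],CADDY[:3]),([x,y,16.4],HP)]
over(c,it,190,90,130,190,4,"pics/w4o.png")
im=c["img"][90:280,190:320].astype(float);g=(np.clip(im/110,0,1)**.6*255).astype(np.uint8)
g=cv2.resize(g,None,fx=4,fy=4,interpolation=cv2.INTER_CUBIC)
cv2.imwrite("pics/w4r.png",cv2.resize(np.hstack([cv2.imread("pics/w4o.png"),g]),None,fx=.75,fy=.75,interpolation=cv2.INTER_AREA))
```

```text
[ 0.56992751 -0.23833001  0.06977522] [ 60.2013101   89.70318924 167.34540257]
```

View pics/w4r.png

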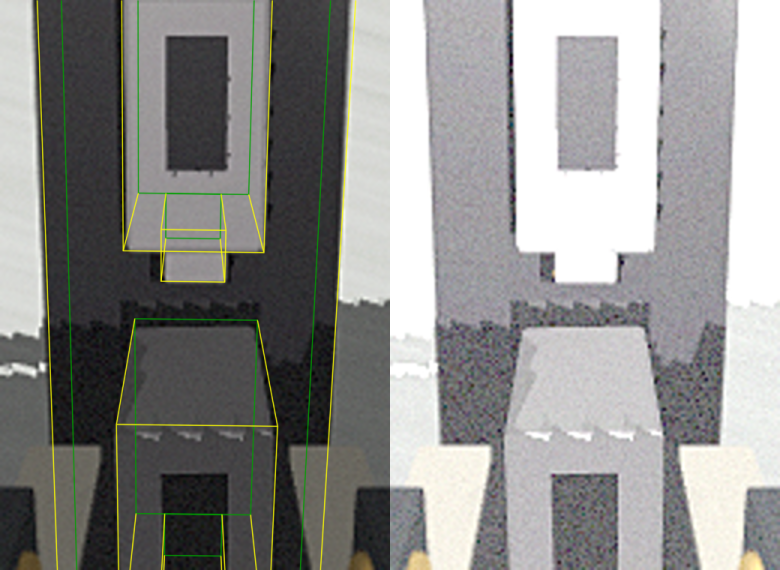

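View pics/s4.png

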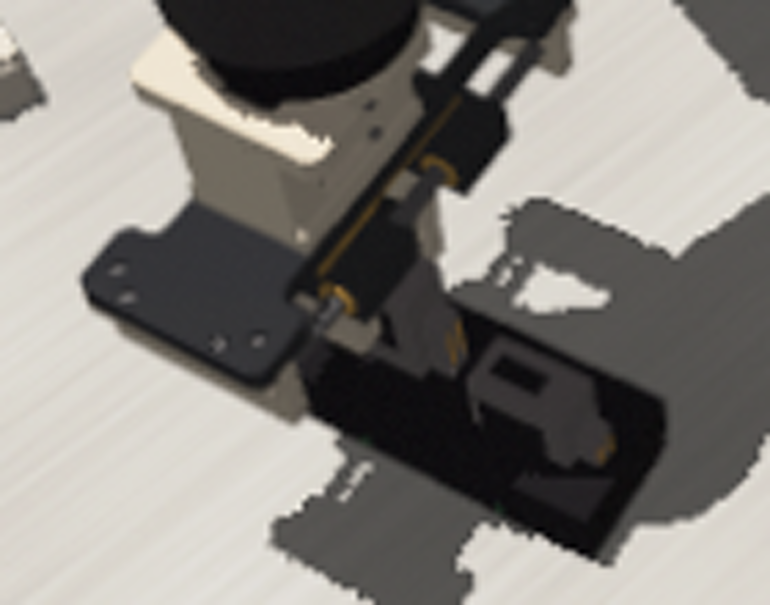

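>>> play_rows(series=[0,0.001,0,0,0,0,0,0,0,0,0,0,0,0,0,0,0,0,0,0])

```text
time_s: 8.37
tcp_pos: [0.5714, -0.239, 0.0744]
eef_rot: [-113.7, 89.9, -6.6]
contact_force: [-0.9, -0.1, -0.8]
gripper_width: 0.024
```

```bash
cat >> h.py <<'E'
def chk(tag,CP,hold=True,u0=190,v0=90,w=130,h=190,zf=.0285,ang=None):
    c=snap("wrist",tag);s=get_state();print(s["tcp_pos"],s["eef_rot"],s["contact_force"],s["gripper_width"])
    x,y,z=s["tcp_pos"]
    it=[(CP,CADDY[:3]+[box(-5,0,50,28,12,36),box(25,0,10,16,12,36)])]
    if hold: it.append(([x,y,CP[2]],[b+[0,0,z-zf] for b in PACK]))
    over(c,it,u0,v0,w,h,4,"pics/tmp.png")
    im=c["img"][v0:v0+h,u0:u0+w].astype(float);g=(np.clip(im/110,0,1)**.6*255).astype(np.uint8)
    g=cv2.resize(g,None,fx=4,fy=4,interpolation=cv2.INTER_CUBIC)
    cv2.imwrite(f"pics/{tag}r.png",cv2.resize(np.hstack([cv2.imread("pics/tmp.png"),g]),None,fx=.75,fy=.75,interpolation=cv2.INTER_AREA))
CAD=[.5768,-.2371,16.4]
E
python3 -c "
from h import *
chk('w5',CAD)"
```

```text
[ 0.57133426 -0.23896094  0.07424572] [-113.78038561   89.93493535   -6.7065209 ] [-0.4533488   0.5050642  -1.09618812] 0.024175054372641155
```

View pics/w5r.png

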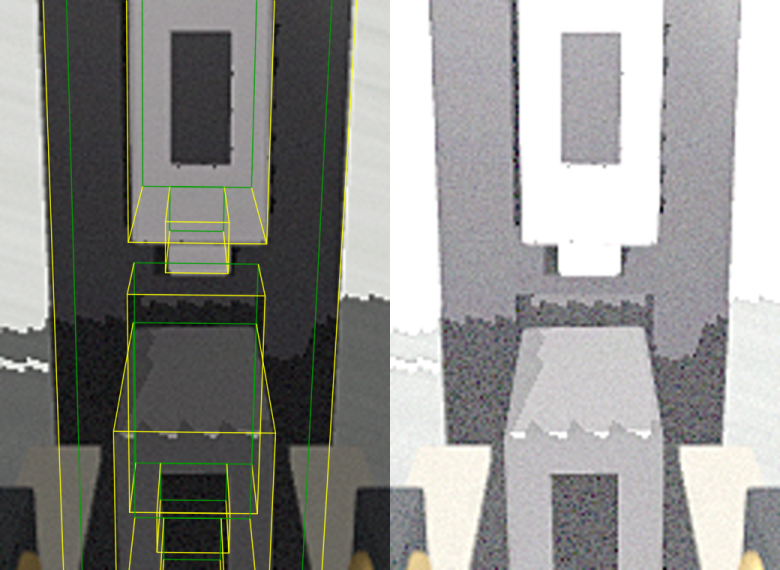

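>>> play_rows(series=[0.006,0,0,0,0.006,0,0,0,0.004,0,0,0,0.004,0,0,0,0.004,0,0,0])

```text
time_s: 8.83
tcp_pos: [0.5708, -0.2389, 0.0488]
eef_rot: [69.1, 90.0, 176.2]
contact_force: [0.5, -1.1, -2.2]
gripper_width: 0.0241
```

>>> play_rows(series=[0.003,0,0,0,0.002,0,0,0,0.002,0,0,0,0.002,0,0,0,0.001,0,0,0])

```text
time_s: 9.25
tcp_pos: [0.5711, -0.239, 0.0405]
eef_rot: [-175.9, 90.0, -68.8]
contact_force: [-5.9, 2.6, 16.1]
gripper_width: 0.024
```

>>> play_rows(series=[0,0,0,0,0,0,0,0,0,0,0,0,0,0,0,0,0,0,0,0])

```text
time_s: 9.67
tcp_pos: [0.5711, -0.239, 0.0405]
eef_rot: [-134.8, 90.0, -27.7]
contact_force: [-2.5, 0.7, 5.1]
gripper_width: 0.0236
```

```bash
python3 -c "
from h import *
chk('w6',CAD);s=snap('scene','s6');crop(s,110,220,140,110,5.5,'pics/s6.png')"
```

```text
[ 0.5710952  -0.23901149  0.04051035] [-132.04083501   89.96322257  -24.96020913] [-1.69225211  0.96973898  5.46056081] 0.023845264247995046
```

View pics/w6r.png

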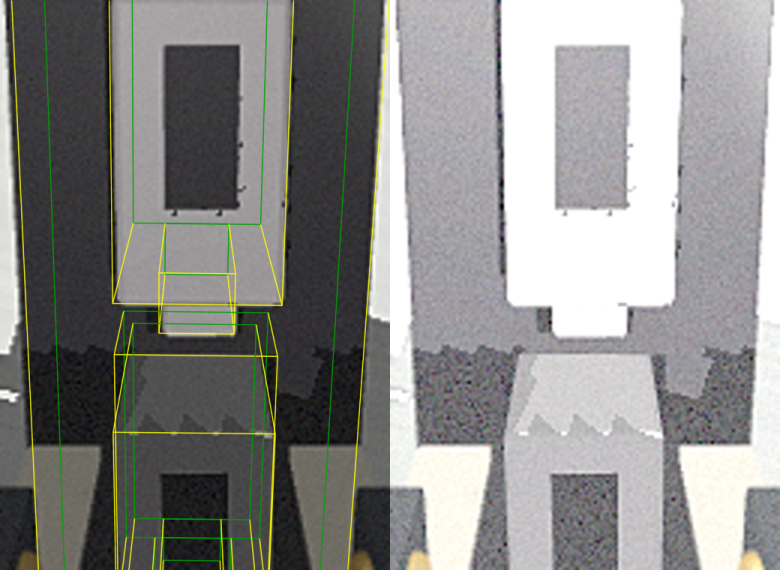

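>>> play_rows(series=[0,0,0,0,0,0,0,0,0,0,0,0,0,0,0,0,0,0,0,0], jaw=60)

```text
time_s: 10.18
tcp_pos: [0.5711, -0.239, 0.0395]
eef_rot: [-155.4, 90.0, -48.3]
contact_force: [-0.5, 0.2, 0.1]
gripper_width: 0.0499
```

>>> play_rows(series=[-0.01,0,0,0,-0.02,0,0,0,-0.03,0,0,0,-0.03,0,0,0,-0.03,0,0,0])

```text
time_s: 10.6
tcp_pos: [0.5707, -0.239, 0.1615]
eef_rot: [114.6, 90.0, -138.4]
contact_force: [0.4, 0.2, -0.3]
gripper_width: 0.0529
```

```bash
python3 -c "
from h import *
chk('w7',CAD,False,190,60,130,190);s=snap('scene','s7');crop(s,130,240,120,90,6,'pics/s7.png')"
```

```text
[ 0.57396928 -0.2401377   0.16863858] [-127.3632016    89.46818485  -20.22121105] [ 2.46733596 -1.00307915  6.50008029] 0.05281880283567331
```

View pics/w7r.png

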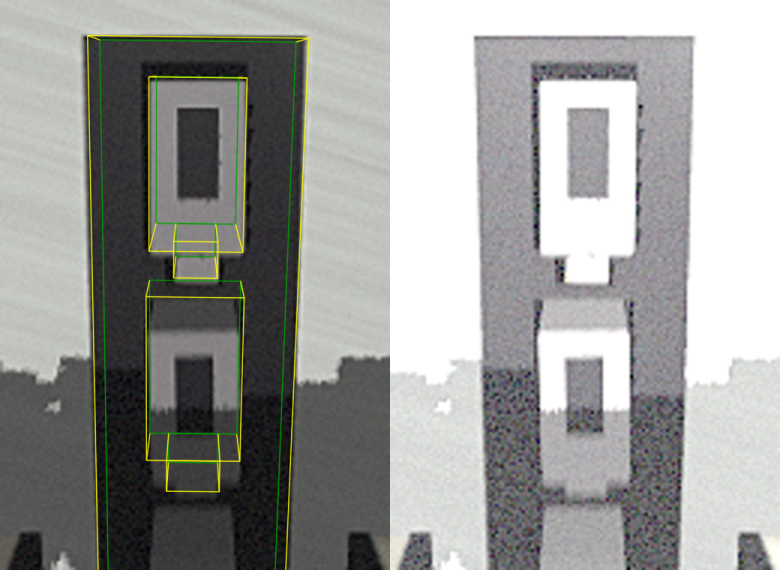

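View pics/s7.png

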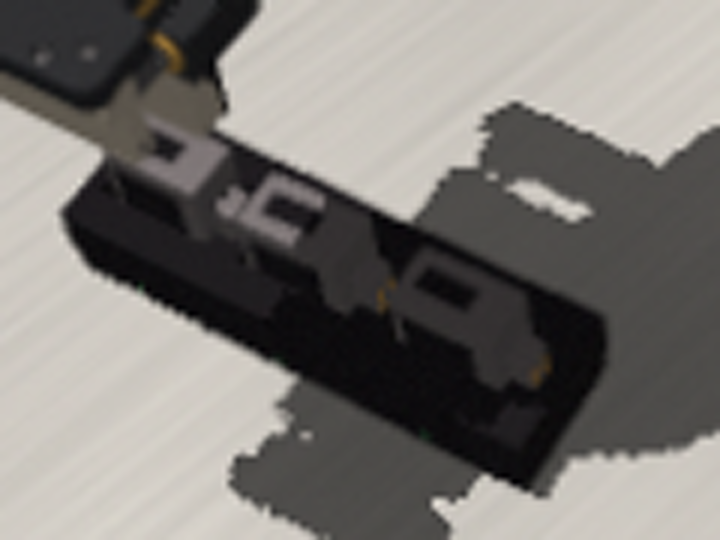

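>>> play_rows(series=[-0.018,-0.016,0,0,-0.018,-0.016,0,0,-0.018,-0.016,0,0,-0.018,-0.016,0,0,-0.018,-0.016,0,0], jaw=100)

```text
time_s: 11.12
tcp_pos: [0.6479, -0.2152, 0.251]
eef_rot: [-106.7, 90.0, 0.4]
contact_force: [0.8, 0.4, 0.6]
gripper_width: 0.0802
```

>>> play_rows(series=[0,0,0,0,0,0,0,0,0,0,0,0,0,0,0,0,0,0,0,0])

```text
time_s: 11.53
tcp_pos: [0.6466, -0.2156, 0.2488]
eef_rot: [64.4, 89.9, 171.4]
contact_force: [0.1, -0.1, 0.7]
gripper_width: 0.0874
```

Run:
```python
from h import *
c=snap("wrist","w8");s=get_state();print(s["tcp_pos"],s["eef_rot"])
full=CADDY+[np.array(b)+[-.005,0,.012] for b in PACK]
over(c,[(CAD,full)],190,50,130,190,4,"pics/tmp.png")
im=c["img"][50:240,190:320].astype(float);g=(np.clip(im/110,0,1)**.6*255).astype(np.uint8)
g=cv2.resize(g,None,fx=4,fy=4,interpolation=cv2.INTER_CUBIC)
cv2.imwrite("pics/w8r.png",cv2.resize(np.hstack([cv2.imread("pics/tmp.png"),g]),None,fx=.75,fy=.75,interpolation=cv2.INTER_AREA))
```

```text
[ 0.6467085  -0.21564627  0.24899331] [ 66.7710671   89.93357714 173.81512294]
```

View pics/w8r.png

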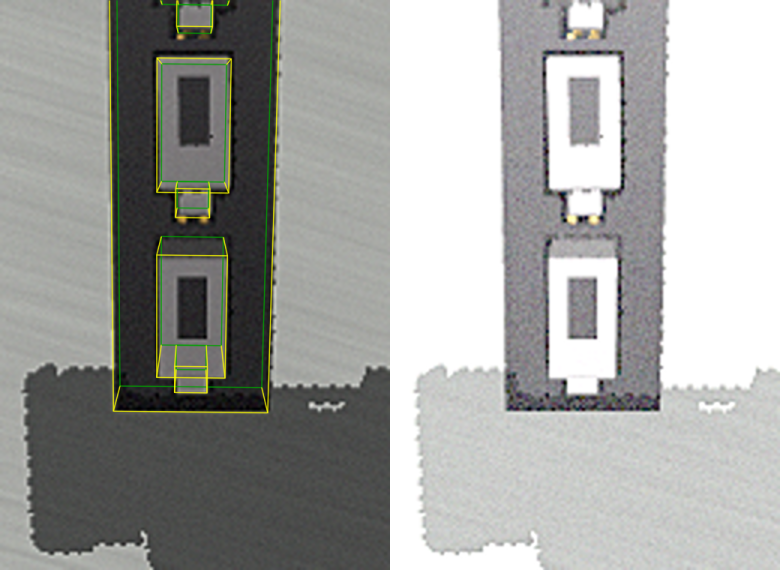

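>>> play_rows(series=[0,-0.01,0.0293,0,0,-0.01,0.0293,0,0,-0.01,0.0293,0,0,-0.01,0.0293,0,0,-0.01,0.0293,0])

```text
time_s: 12.0
tcp_pos: [0.6517, -0.0597, 0.2494]
eef_rot: [86.4, 90.0, -166.6]
contact_force: [0.9, 0.0, -0.4]
gripper_width: 0.0875
```

>>> play_rows(series=[0,-0.01,0.0293,0,0,-0.01,0.0293,0,0,-0.01,0.0293,0,0,-0.01,0.0293,0,0,-0.01,0.0293,0])

```text
time_s: 12.42
tcp_pos: [0.6566, 0.0952, 0.2495]
eef_rot: [101.5, 90.0, -151.4]
contact_force: [1.3, -0.8, 1.0]
gripper_width: 0.0878
```

>>> play_rows(series=[0,-0.01,0.0293,0.018,0,-0.01,0.0293,0.018,0,-0.01,0.0293,0.018,0,-0.01,0.0293,0,0,-0.01,0.0293,0])

```text
time_s: 12.83
tcp_pos: [0.6666, 0.2496, 0.2494]
eef_rot: [111.9, 90.0, -144.1]
contact_force: [-0.4, -0.1, -0.5]
gripper_width: 0.0879
```

>>> play_rows(series=[0,0,0,0,0,0,0,0,0,0,0,0,0,0,0,0,0,0,0,0])

```text
time_s: 13.25
tcp_pos: [0.667, 0.2473, 0.2498]
eef_rot: [-84.2, 90.0, 19.7]
contact_force: [0.7, 0.1, -1.1]
gripper_width: 0.0876
```

Run:
```python
from h import *
c=snap("wrist","w9");s=get_state();print(s["tcp_pos"],s["eef_rot"],s["joints"])
over(c,[([.5862,.2257,13.7],LID)],0,0,512,384,1.5,"pics/w9.png")
```

```text
[0.66702452 0.24733031 0.2499086 ] [-78.4122285   89.98070599  25.48662147] [ 3.59874916e+01  2.33082761e+01  7.87579698e+00  3.64820021e-03
 -7.45485500e+01 -1.12089613e+02]
```

View pics/w9.png

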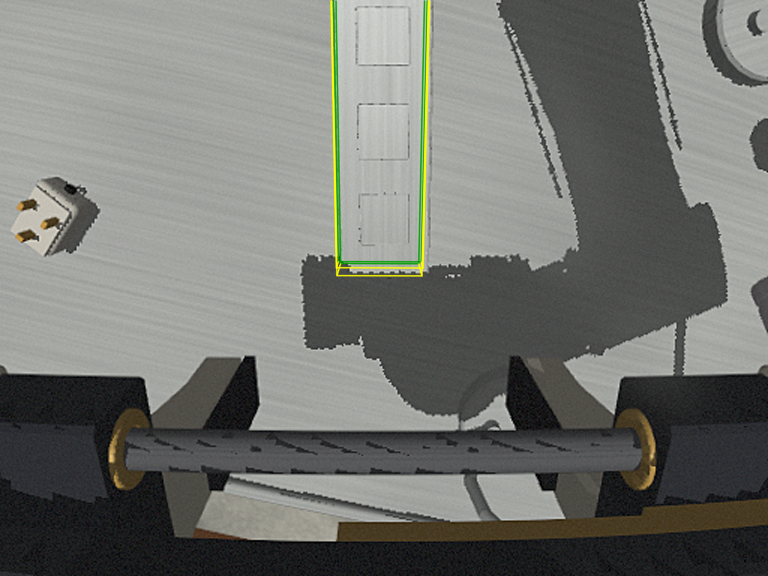

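Run:
```python
from h import *
c=pickle.load(open("w9.pkl","rb"))
over(c,[([.5862,.2257,13.7],LID)],205,0,100,195,4,"pics/tmp.png")
crop(c,205,0,100,195,4,"pics/tmp2.png")
cv2.imwrite("pics/w9r.png",cv2.resize(np.hstack([cv2.imread("pics/tmp.png"),cv2.imread("pics/tmp2.png")]),None,fx=.75,fy=.75,interpolation=cv2.INTER_AREA))
```

```text
(no output)
```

View pics/w9r.png

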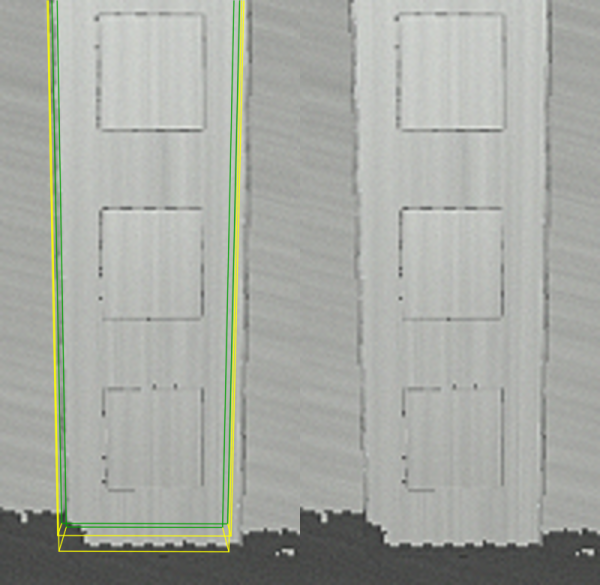

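Run:
```python
from h import *
c=pickle.load(open("w9.pkl","rb"))
q=atz(c,255.4,87.8,.053);print("sq mid",q)
e=atz(c,256,181.7,.053);print("end top",e,np.linalg.norm(e-q))
for v in(20,146): print(atz(c,255.4,v,.053))
# scene: check fit alt
s=pickle.load(open("scene0.pkl","rb"));t=pickle.load(open("top0.pkl","rb"))
P=[q[0],q[1],13.9]
over(s,[(P,LID),(CAD,CADDY)],130,150,240,180,3.3,"pics/s10.png");over(t,[(P,LID),(CAD,CADDY)],170,110,220,120,3.6,"pics/t10.png")
```

```text
sq mid [0.58775233 0.22895761 0.053     ]
end top [0.68353362 0.25339777 0.053     ] 0.09885027595428278
[0.52541085 0.21349837 0.053     ]
[0.64553509 0.24329282 0.053     ]
```

View pics/s10.png

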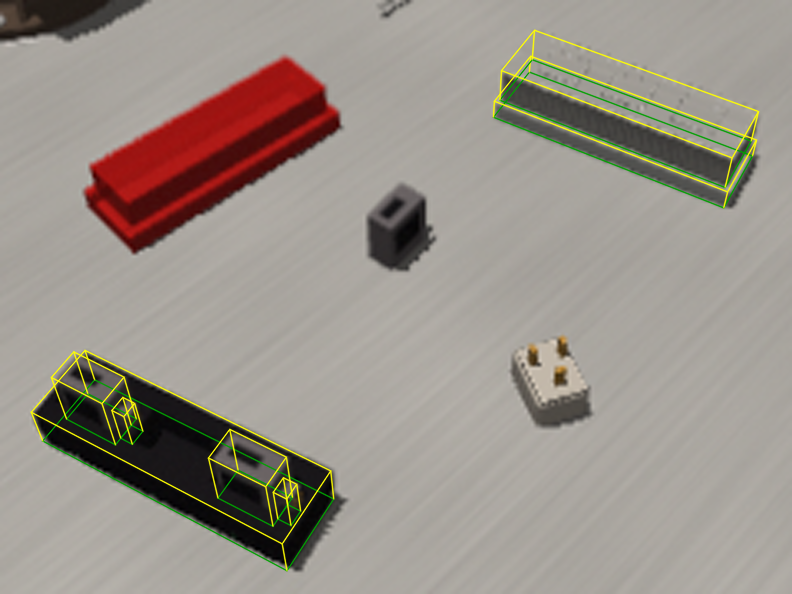

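View pics/t10.png

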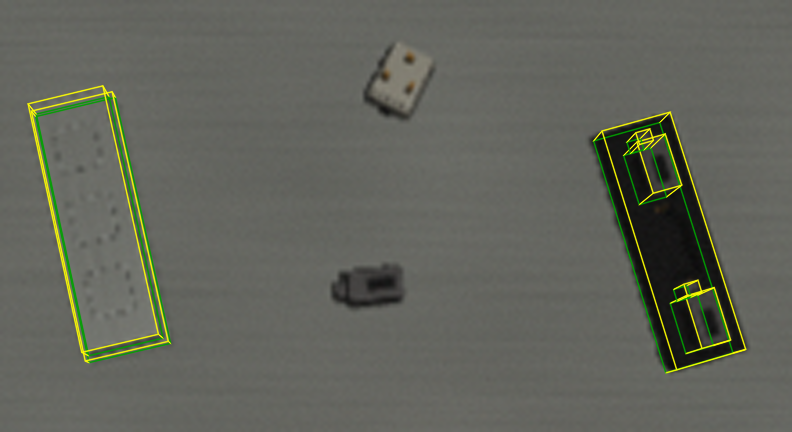

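>>> play_rows(series=[0,0.0166,0.0012,0,0,0.0166,0,0,0.01,0.0166,0,0,0.02,0.0166,0,0,0.02,0.0166,0,0])

```text
time_s: 13.72
tcp_pos: [0.5859, 0.2288, 0.2002]
eef_rot: [-67.1, 89.8, 36.8]
contact_force: [0.8, 1.2, -1.0]
gripper_width: 0.0878
```

>>> play_rows(series=[0.03,0,0,0,0.03,0,0,0,0.03,0,0,0,0.015,0,0,0,0.005,0,0,0])

```text
time_s: 14.13
tcp_pos: [0.5846, 0.2278, 0.0867]
eef_rot: [108.0, 89.7, -148.1]
contact_force: [0.4, -0.7, 0.4]
gripper_width: 0.0879
```

>>> play_rows(series=[0,0,0,0,0,0,0,0,0,0,0,0,0,0,0,0,0,0,0,0])

```text
time_s: 14.55
tcp_pos: [0.5867, 0.2299, 0.0908]
eef_rot: [-67.8, 89.9, 36.2]
contact_force: [-0.5, 0.2, 0.2]
gripper_width: 0.0876
```

Run:
```python
from h import *
c=snap("wrist","w11");s=get_state();print(s["tcp_pos"],s["eef_rot"],s["joints"])
over(c,[([.5865,.2288,13.9],LID)],0,0,512,384,1.5,"pics/w11.png")
```

```text
[0.58652604 0.22985761 0.09061804] [-66.07382263  89.90088242  37.89503257] [ 3.91273499e+01  2.28315624e+01 -1.50418823e+01  2.70409687e-03
 -5.20274607e+01 -1.15160157e+02]
```

View pics/w11.png

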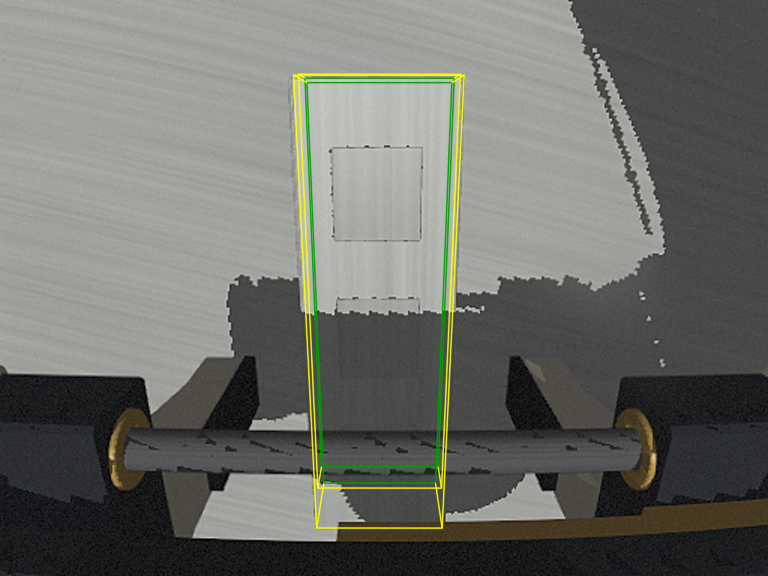

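>>> play_rows(series=[0.02,0,0,0,0.025,0,0,0,0.015,0,0,0,0.008,0,0,0,0.004,0,0,0])

```text
time_s: 15.02
tcp_pos: [0.5857, 0.2293, 0.0166]
eef_rot: [114.7, 89.9, -141.3]
contact_force: [0.4, 0.0, 1.1]
gripper_width: 0.0876
```

>>> play_rows(series=[0.003,0,0,0,0.003,0,0,0,0.003,0,0,0,0.003,0,0,0,0.0015,0,0,0])

```text
time_s: 15.43
tcp_pos: [0.5862, 0.2297, 0.0042]
eef_rot: [-63.6, 90.0, 40.3]
contact_force: [0.1, -0.7, -0.1]
gripper_width: 0.0876
```

>>> play_rows(series=[0,0,0,0,0,0,0,0,0,0,0,0,0,0,0,0,0,0,0,0])

```text
time_s: 15.85
tcp_pos: [0.5862, 0.2296, 0.0042]
eef_rot: [-73.0, 90.0, 31.0]
contact_force: [0.4, -0.1, -0.2]
gripper_width: 0.0874
```

Now close on the skirt.

>>> play_rows(series=[0,0,0,0,0,0,0,0,0,0,0,0,0,0,0,0,0,0,0,0], jaw=0, squeeze=40)

```text
time_s: 16.27
tcp_pos: [0.586, 0.2293, 0.0041]
eef_rot: [136.8, 90.0, -119.3]
contact_force: [0.5, -2.3, 0.3]
gripper_width: 0.0687
```

>>> play_rows(series=[0,0,0,0,0,0,0,0,0,0,0,0,0,0,0,0,0,0,0,0])

```text
time_s: 16.68
tcp_pos: [0.586, 0.2293, 0.0041]
eef_rot: [137.0, 90.0, -119.0]
contact_force: [-0.4, -2.3, 1.1]
gripper_width: 0.0684
```

Run:
```python
from h import *
c=snap("wrist","w12");s=get_state();print(s["tcp_pos"],s["gripper_width"],s["contact_force"])
over(c,[([.5862,.2296,13.9],LID)],0,0,512,384,1.5,"pics/w12.png")
```

```text
[0.58599342 0.22927198 0.00406106] 0.06867400772668641 [-0.04307688 -4.0085817   0.08570205]
```

View pics/w12.png

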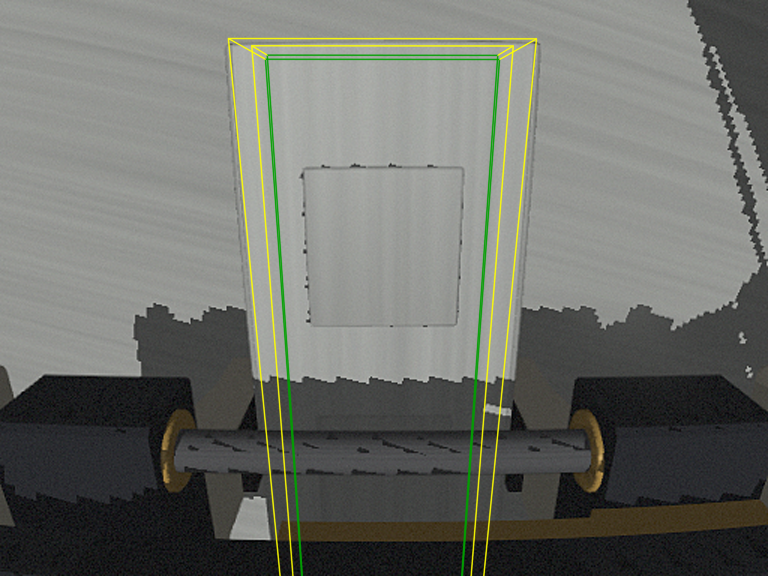

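Run:
```python
from h import *
c=pickle.load(open("w12.pkl","rb"))
im=c["img"];im2=cv2.convertScaleAbs(cv2.createCLAHE(4,(4,4)).apply(cv2.cvtColor(im,cv2.COLOR_BGR2GRAY)))
over(c,[([.5862,.2293,13.9],LID)],145,10,220,90,3.6,"pics/tmp.png")
c2=dict(c);c2["img"]=cv2.merge([im2]*3);crop(c2,145,10,220,90,3.6,"pics/tmp2.png")
cv2.imwrite("pics/w12r.png",np.vstack([cv2.imread("pics/tmp.png")[:290],cv2.imread("pics/tmp2.png")[:290]]))
```

```text
(no output)
```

View pics/w12r.png

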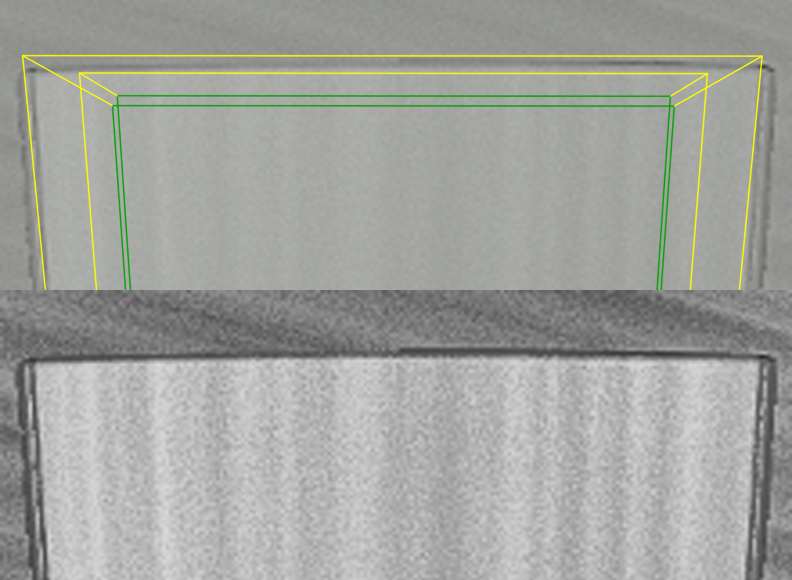

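>>> play_rows(series=[-0.002,0,0,0,-0.004,0,0,0,-0.006,0,0,0,-0.01,0,0,0,-0.01,0,0,0])

```text
time_s: 17.15
tcp_pos: [0.5859, 0.2297, 0.0368]
eef_rot: [95.7, 90.0, -160.4]
contact_force: [-0.1, 0.2, -3.9]
gripper_width: 0.0682
```

>>> play_rows(series=[-0.015,0,0,0,-0.015,0,0,0,-0.015,0,0,0,-0.015,0,0,0,-0.01,0,0,0])

```text
time_s: 17.57
tcp_pos: [0.5868, 0.2301, 0.1089]
eef_rot: [-69.3, 89.8, 34.7]
contact_force: [1.3, -0.1, -3.6]
gripper_width: 0.0688
```

Run:
```python
from h import *
c=snap("wrist","w13");s=get_state();print(s["tcp_pos"],s["gripper_width"],s["contact_force"],s["moment"],s["joints"])
x,y,z=s["tcp_pos"]
over(c,[([x,y,13.9],[b+[0,0,z-.0042] for b in LID])],0,0,512,384,1.5,"pics/w13.png")
sc=snap("scene","s13");crop(sc,240,90,180,140,4.4,"pics/s13.png")
```

```text
[0.58762928 0.23050037 0.1104917 ] 0.06838784953001707 [ 1.85742496 -0.20940636 -1.49788656] [ 0.17175078 -0.34441684  0.03230396] [ 3.91337966e+01  2.16563979e+01 -1.38946678e+01  5.22395868e-02
 -5.41479995e+01 -1.15163616e+02]
```

View pics/w13.png

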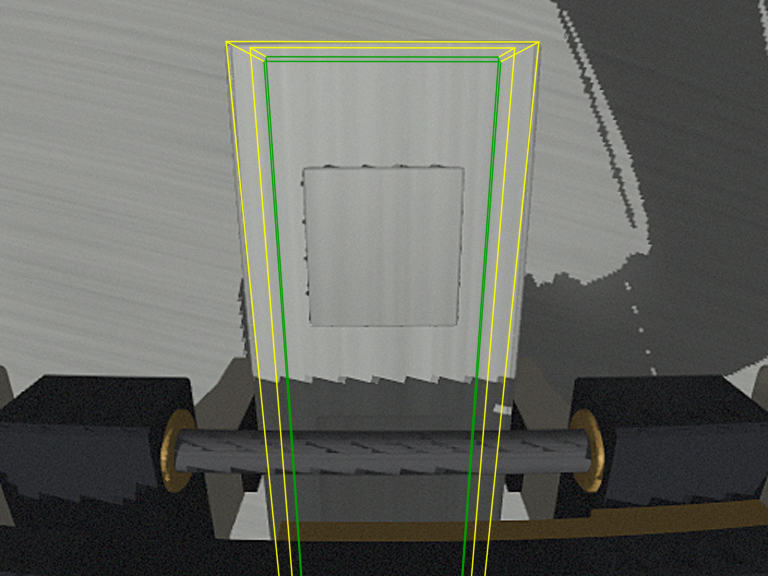

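View pics/s13.png

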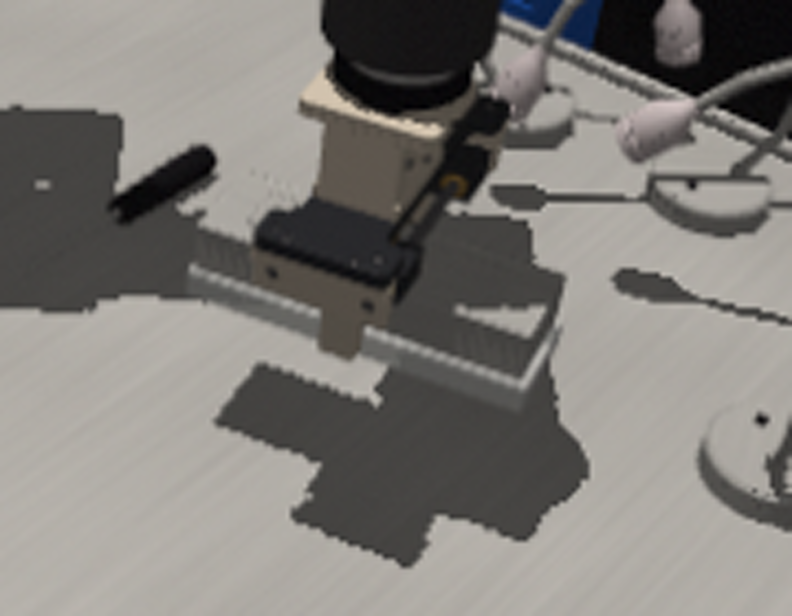

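Run:
```python
from h import *
d=np.array([np.cos(np.radians(13.9)),np.sin(np.radians(13.9))])
for n,cols in(("w9",(240,255,270)),("w11",(235,250,265)),("w12",(220,250,280))):
    c=pickle.load(open(n+".pkl","rb"));g=cv2.GaussianBlur(cv2.cvtColor(c["img"],cv2.COLOR_BGR2GRAY),(0,0),.8).astype(float)
    a=g[:,cols[0]:cols[2]].mean(1)
    dd=np.diff(a);idx=[i for i in range(1,len(dd)-1) if abs(dd[i])>4 and abs(dd[i])>=abs(dd[i-1]) and abs(dd[i])>=abs(dd[i+1])]
    for i in idx:
        if i<340: P=atz(c,cols[1],i+.5,.053);print(n,i+.5,round(dd[i],1),np.round(((P[:2]-[.5860,.2293])@d)*1000,1))
```

```text
w9 3.5 -11.5 -77.7
w9 5.5 11.6 -75.9
w9 42.5 -23.9 -41.8
w9 67.5 -11.6 -18.1
w9 69.5 22.8 -16.2
w9 106.5 9.0 20.2
w9 128.5 -5.5 42.7
w9 130.5 5.8 44.8
w9 181.5 -40.0 100.2
w9 238.5 13.3 168.8
w9 286.5 -47.6 233.8
w9 292.5 5.1 242.5
w9 298.5 4.4 251.3
w9 302.5 6.2 257.3
w9 313.5 -12.2 274.1
w9 316.5 46.3 278.7
w9 336.5 -13.7 311.0
w11 49.5 -4.9 -102.5
w11 51.5 19.3 -101.5
w11 96.5 -18.4 -77.4
w11 98.5 19.2 -76.3
w11 160.5 12.5 -40.6
w11 197.5 -17.8 -17.5
w11 199.5 9.9 -16.2
w11 207.5 -27.5 -11.0
w11 286.5 -13.8 46.2
w11 292.5 5.9 51.0
w11 296.5 6.2 54.2
w11 313.5 -11.3 68.5
w11 316.5 9.5 71.0
w12 28.5 12.4 -101.4
w12 109.5 -17.6 -77.3
w12 112.5 15.3 -76.4
w12 215.5 -4.6 -41.2
w12 217.5 10.6 -40.5
w12 252.5 -19.9 -26.8
w12 286.5 -12.7 -12.4
w12 292.5 5.9 -9.7
w12 301.5 6.1 -5.6
w12 313.5 -10.3 0.0
w12 316.5 8.4 1.5
```

>>> play_rows(series=[-0.002,0.0022,-0.008,0,-0.002,0.0043,-0.0161,0,-0.003,0.0054,-0.0201,0,-0.003,0.0054,-0.0201,0,-0.003,0.0054,-0.0201,0])

```text
time_s: 18.08
tcp_pos: [0.5834, 0.14, 0.1181]
eef_rot: [102.3, 89.9, -153.8]
contact_force: [-0.3, 0.9, -4.9]
gripper_width: 0.0685
```

>>> play_rows(series=[-0.002,0.0054,-0.0201,0,-0.001,0.0054,-0.0201,0,0,0.0054,-0.0201,0,0,0.0054,-0.0201,0,0,0.0054,-0.0201,0])

```text
time_s: 18.5
tcp_pos: [0.5813, 0.0358, 0.1212]
eef_rot: [92.6, 89.9, -163.5]
contact_force: [-1.4, 0.4, -4.7]
gripper_width: 0.0685
```

>>> play_rows(series=[0,0.0054,-0.0201,0,0,0.0054,-0.0201,0,0,0.0054,-0.0201,0,0,0.0054,-0.0201,0,0,0.0054,-0.0201,0])

```text
time_s: 18.92
tcp_pos: [0.5792, -0.068, 0.1212]
eef_rot: [82.9, 89.9, -173.2]
contact_force: [1.0, -0.1, -4.8]
gripper_width: 0.0686
```

>>> play_rows(series=[0,0.0054,-0.0201,0,0,0.0054,-0.0201,0,0,0.0054,-0.0201,0,0,0.0054,-0.0201,0,0,0.0054,-0.0201,0])

```text
time_s: 19.33
tcp_pos: [0.577, -0.1718, 0.1211]
eef_rot: [71.6, 89.9, 175.5]
contact_force: [0.7, 0.1, -3.8]
gripper_width: 0.0686
```

>>> play_rows(series=[0,0.0054,-0.0201,0,0,0.0054,-0.0201,0,0,0.0043,-0.0161,0,0,0.0022,-0.008,0,0,0,0,-0.049])

```text
time_s: 19.75
tcp_pos: [0.5758, -0.2388, 0.121]
eef_rot: [69.7, 89.9, 176.3]
contact_force: [0.1, -0.4, -4.3]
gripper_width: 0.0688
```

>>> play_rows(series=[0,0,0,0,0,0,0,0,0,0,0,0,0,0,0,0,0,0,0,0])

```text
time_s: 20.17
tcp_pos: [0.5773, -0.2361, 0.122]
eef_rot: [53.9, 90.0, 160.7]
contact_force: [-0.3, 0.0, -4.1]
gripper_width: 0.0688
```

```bash
sed -i 's/^CAD=.*/CAD=[.5768,-.2370,16.7]/' h.py
cat >> h.py <<'E'
def chk2(tag,zf=.0042,crop_s=True):
    c=snap("wrist",tag);s=get_state();j=s["joints"];print(s["tcp_pos"],s["contact_force"],s["moment"],s["gripper_width"],"jaw",j[0]+j[5]+180)
    x,y,z=s["tcp_pos"];a=j[0]+j[5]+180-90
    over(c,[(CAD,CADDY),([x-.0009*.958,y-.0009*.287,a],[b+[0,0,z-zf] for b in LID])],0,0,512,384,1.5,f"pics/{tag}.png")
    s=snap("scene",tag+"s");crop(s,100,200,160,120,5,f"pics/{tag}s.png")
E
python3 -c "
from h import *
chk2('w14')"
```

```text
[ 0.57736975 -0.23612259  0.12210131] [-0.6417335   0.25386669 -3.69539846] [ 0.05529166 -0.1357387  -0.03505584] 0.06836150929040896 jaw 106.7870699280605
```

View pics/w14.png

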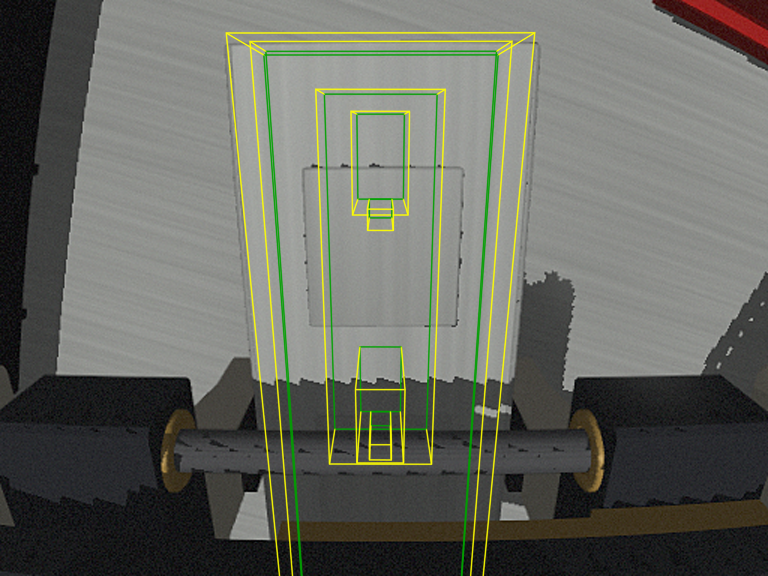

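View pics/w14s.png

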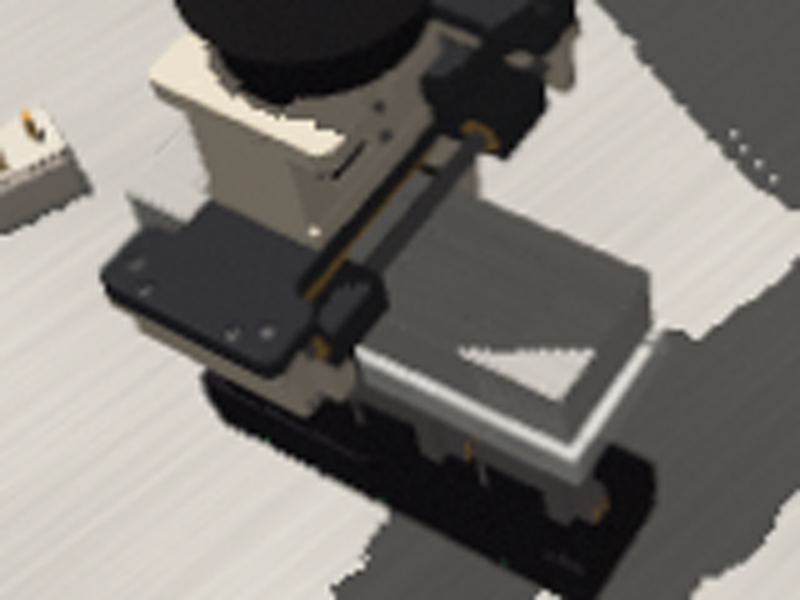

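Run:
```python
from h import *
c=pickle.load(open("w14s.pkl","rb"))
x,y,a=.57737-.0009,-.2361-.0003,16.75
over(c,[(CAD,CADDY),([x,y,a],[b+[0,0,.122-.0042] for b in LID])],100,200,160,120,5,"pics/o14.png")
```

```text
(no output)
```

View pics/o14.png

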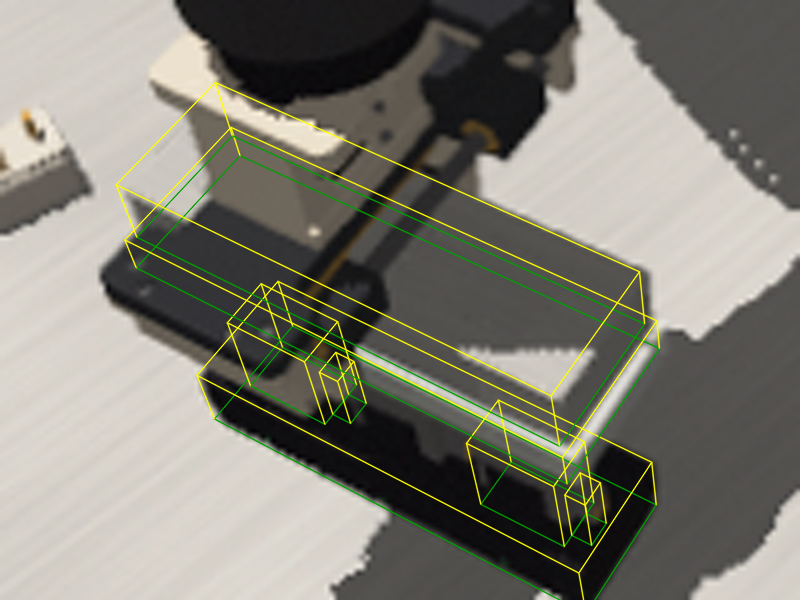

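>>> play_rows(series=[0.005,-0.0001,-0.0007,0,0.01,0,0,0,0.015,0,0,0,0.015,0,0,0,0.012,0,0,0])

```text
time_s: 20.68
tcp_pos: [0.5769, -0.237, 0.0631]
eef_rot: [56.3, 89.9, 163.1]
contact_force: [0.6, 0.5, -5.0]
gripper_width: 0.0685
```

>>> play_rows(series=[0.008,0,0,0,0.006,0,0,0,0.003,0,0,0,0,0,0,0,0,0,0,0])

```text
time_s: 21.1
tcp_pos: [0.578, -0.2373, 0.0484]
eef_rot: [-131.9, 90.0, -25.1]
contact_force: [0.3, -1.1, -4.0]
gripper_width: 0.0687
```

```bash
python3 -c "
from h import *
chk2('w15')
c=pickle.load(open('w15s.pkl','rb'));s=get_state();x,y,z=s['tcp_pos']
over(c,[(CAD,CADDY[:1]),([x-.0009,y-.0003,16.75],[b+[0,0,z-.0042] for b in LID])],100,200,160,120,5,'pics/o15.png')
"
```

```text
[ 0.57815611 -0.23730301  0.04870202] [-0.22501226 -0.08986275 -3.93455233] [-0.00029072 -0.17661081 -0.02039627] 0.06857648306804015 jaw 106.77508540831356
```

View pics/w15s.png

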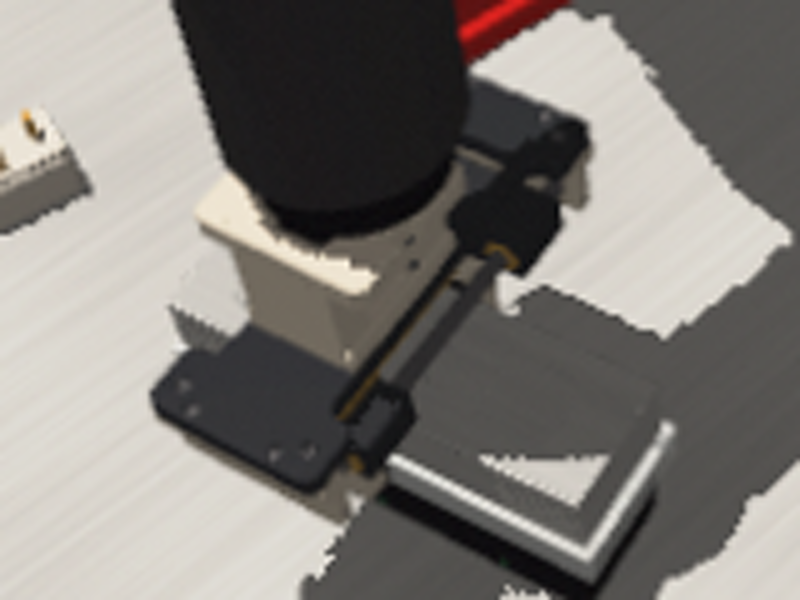

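View pics/o15.png

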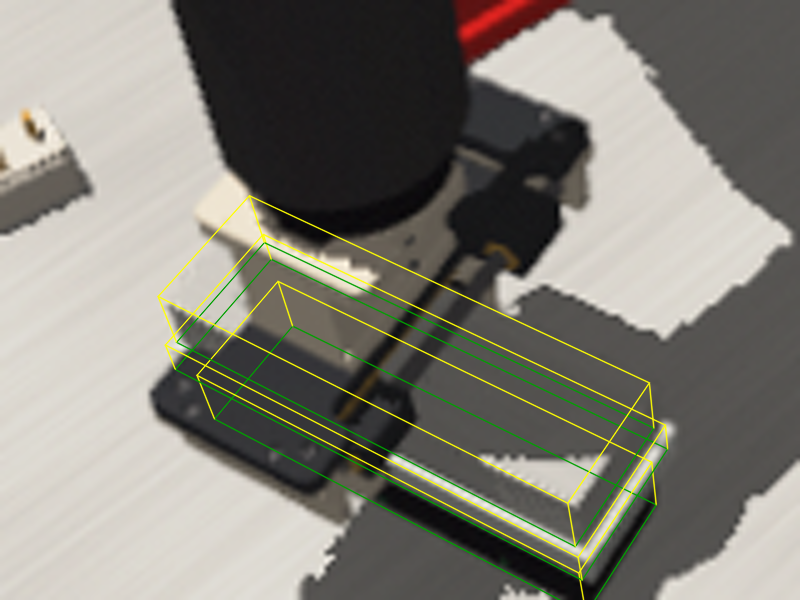

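>>> play_rows(series=[0,0.0015,0.0002,0,0,0.0015,0.0002,0,0,0,0,0,0,0,0,0,0,0,0,0])

```text
time_s: 21.62
tcp_pos: [0.5747, -0.2377, 0.0483]
eef_rot: [-118.7, 90.0, -11.9]
contact_force: [-0.4, -0.0, -4.7]
gripper_width: 0.0684
```

```bash
python3 -c "
from h import *
chk2('w16')
c=pickle.load(open('w16s.pkl','rb'));s=get_state();x,y,z=s['tcp_pos']
over(c,[(CAD,CADDY[:1]),([x+.0018*.958,y+.0018*.287,16.75],[b+[0,0,z-.0042] for b in LID])],170,240,80,90,7,'pics/tmp.png')
crop(c,170,240,80,90,7,'pics/tmp2.png')
a=np.hstack([cv2.imread('pics/tmp.png'),cv2.convertScaleAbs(cv2.imread('pics/tmp2.png'),None,1.5,10)]);cv2.imwrite('pics/o16.png',cv2.resize(a,(800,450)))
"
```

```text
[ 0.57472473 -0.23767859  0.04820434] [ 0.56130768 -0.98041933 -3.94508345] [ 0.0634697  -0.17860218 -0.03208498] 0.0683118141388655 jaw 106.77500192380923
```

View pics/o16.png

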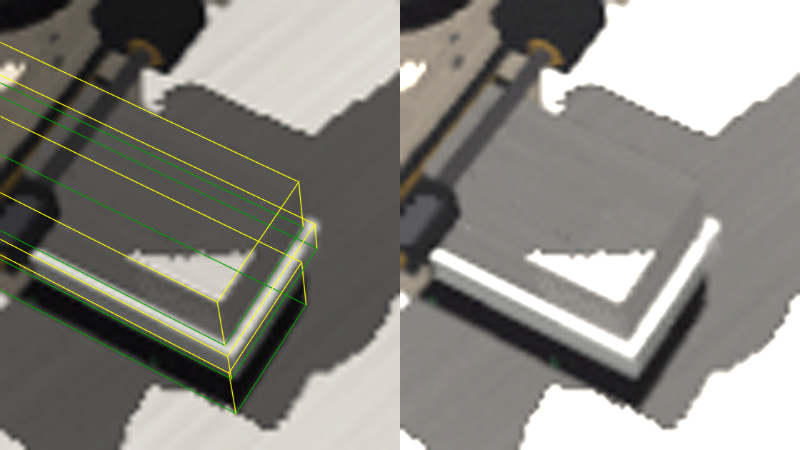

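>>> play_rows(series=[0.003,0,0,0,0.003,0,0,0,0.003,0,0,0,0.002,0,0,0,0.001,0,0,0])

```text
time_s: 22.13
tcp_pos: [0.5743, -0.2376, 0.0354]
eef_rot: [65.3, 89.9, 172.1]
contact_force: [-1.2, 0.3, -4.3]
gripper_width: 0.0688
```

>>> play_rows(series=[0.002,0,0,0,0.002,0,0,0,0.002,0,0,0,0.001,0,0,0,0.001,0,0,0])

```text
time_s: 22.55
tcp_pos: [0.5747, -0.2377, 0.0279]
eef_rot: [104.9, 90.0, -148.4]
contact_force: [0.0, 0.6, -3.7]
gripper_width: 0.0685
```

>>> play_rows(series=[0.001,0,0,0,0.001,0,0,0,0.0005,0,0,0,0.0005,0,0,0,0,0,0,0])

```text
time_s: 22.97
tcp_pos: [0.5746, -0.2377, 0.025]
eef_rot: [80.5, 90.0, -172.7]
contact_force: [-0.2, -0.5, -4.4]
gripper_width: 0.0685
```

>>> play_rows(series=[0.0005,0,0,0,0.0005,0,0,0,0,0,0,0,0,0,0,0,0,0,0,0])

```text
time_s: 23.38
tcp_pos: [0.5747, -0.2377, 0.0241]
eef_rot: [-123.7, 90.0, -17.0]
contact_force: [0.0, 0.8, -3.7]
gripper_width: 0.0687
```

>>> play_rows(series=[0.0005,0,0,0,0,0,0,0,0.0005,0,0,0,0,0,0,0,0,0,0,0])

```text
time_s: 23.8
tcp_pos: [0.5747, -0.2377, 0.024]
eef_rot: [-136.6, 90.0, -29.8]
contact_force: [-4.6, 2.5, 6.7]
gripper_width: 0.0684
```

>>> play_rows(series=[0,0,0,0,0,0,0,0,0,0,0,0,0,0,0,0,0,0,0,0], jaw=100)

```text
time_s: 24.22
tcp_pos: [0.5748, -0.2377, 0.023]
eef_rot: [-128.3, 90.0, -21.5]
contact_force: [0.3, 0.5, -0.1]
gripper_width: 0.0871
```

>>> play_rows(series=[0,0,0,0,0,0,0,0,0,0,0,0,0,0,0,0,0,0,0,0])

```text
time_s: 24.63
tcp_pos: [0.5746, -0.2377, 0.023]
eef_rot: [65.5, 90.0, 172.2]
contact_force: [0.0, 0.4, 0.4]
gripper_width: 0.0877
```

```bash
python3 -c "
from h import *
chk2('w17')
c=pickle.load(open('w17s.pkl','rb'));L=CAD[:2]
over(c,[(CAD,CADDY[:1]),(CAD,[b+[0,0,.02] for b in LID])],100,220,160,110,5,'pics/o17.png')
"
```

```text
[ 0.57465083 -0.23765913  0.02305471] [ 0.38750348 -0.10985513 -0.99304111] [ 0.12348427 -0.15136665  0.03436533] 0.08719399507632895 jaw 106.77647501913307
```

View pics/o17.png

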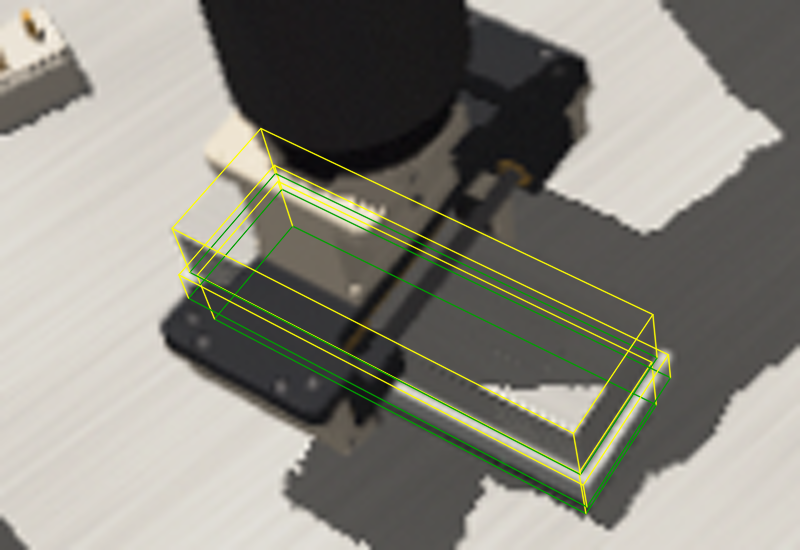

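View pics/w17.png

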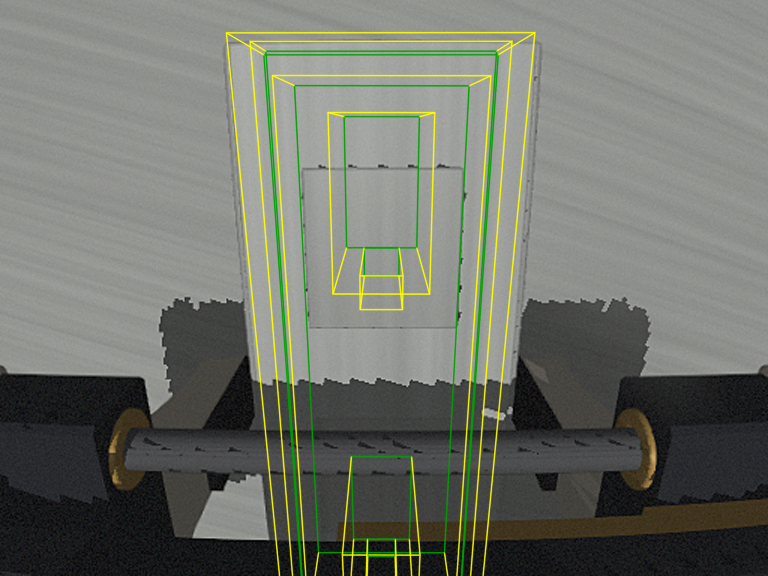

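>>> play_rows(series=[-0.005,0,0,0,-0.008,0,0,0,-0.006,-0.0009,0,0,-0.004,-0.0009,0,0,0,0,0,0])

```text
time_s: 25.15
tcp_pos: [0.5775, -0.2373, 0.0478]
eef_rot: [-116.4, 89.8, -9.6]
contact_force: [0.5, 0.3, -0.5]
gripper_width: 0.0879
```

>>> play_rows(series=[0,0,0,0,0,0,0,0,0,0,0,0,0,0,0,0,0,0,0,0])

```text
time_s: 25.57
tcp_pos: [0.5762, -0.2371, 0.0458]
eef_rot: [67.5, 90.0, 174.3]
contact_force: [-0.1, -0.4, 0.7]
gripper_width: 0.0876
```

```bash
python3 -c "
from h import *
chk2('w18')"
```

```text
[ 0.57618953 -0.23714122  0.0457777 ] [-0.09742208 -1.56440204 -0.24582853] [ 0.14666101 -0.18213239 -0.02959299] 0.08773229281652499 jaw 106.77474870105631
```

View pics/w18s.png

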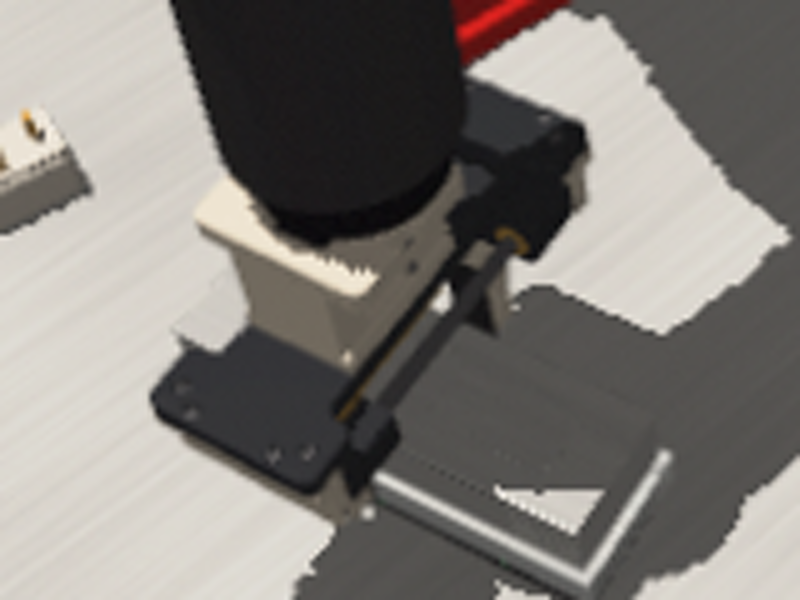

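>>> play_rows(series=[0,0,0,0,0,0,0,0,0,0,0,0,0,0,0,0,0,0,0,0], jaw=0, squeeze=30)

```text
time_s: 26.08
tcp_pos: [0.5764, -0.2371, 0.0461]
eef_rot: [-27.7, 90.0, 79.0]
contact_force: [-0.0, -0.9, -0.8]
gripper_width: 0.0615
```

>>> play_rows(series=[0,0,0,0,0,0,0,0,0,0,0,0,0,0,0,0,0,0,0,0])

```text
time_s: 26.5
tcp_pos: [0.5764, -0.2371, 0.0461]
eef_rot: [-103.8, 90.0, 2.9]
contact_force: [-0.3, 0.3, -0.2]
gripper_width: 0.0618
```

>>> play_rows(series=[-0.001,0,0,0,-0.002,0,0,0,-0.003,0,0,0,-0.003,0,0,0,-0.003,0,0,0])

```text
time_s: 26.92
tcp_pos: [0.5764, -0.2372, 0.0585]
eef_rot: [-123.7, 90.0, -17.0]
contact_force: [0.2, 0.4, -1.7]
gripper_width: 0.0621
```

```bash
python3 -c "
from h import *
chk2('w19')"
```

```text
[ 0.57679011 -0.23724537  0.05911948] [ 0.57246022 -0.10480941  0.54997623] [-0.00778302 -0.23715651 -0.00688547] 0.06222885357855523 jaw 106.77499441015179
```

View pics/w19s.png

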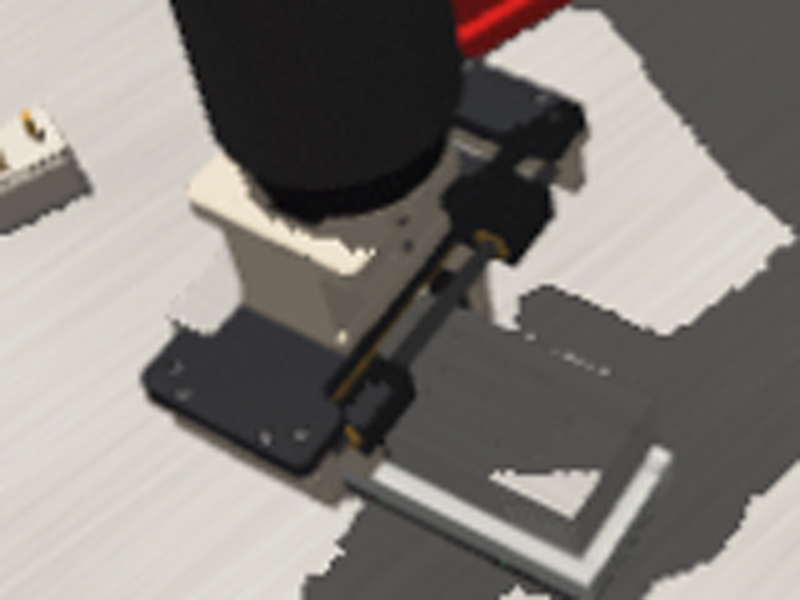

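The cap rises and the skirt stays put (corner still at about (590,585)). I'll keep lifting.

>>> play_rows(series=[-0.004,0,0,0,-0.004,0,0,0,-0.005,0,0,0,-0.006,0,0,0,-0.008,0,0,0])

```text
time_s: 27.43
tcp_pos: [0.5762, -0.2371, 0.0854]
eef_rot: [58.2, 90.0, 165.0]
contact_force: [0.1, -0.7, -1.6]
gripper_width: 0.0622
```

>>> play_rows(series=[-0.012,0,0,0,-0.014,0,0,0,-0.014,0,0,0,-0.01,0,0,0,-0.006,0,0,0])

```text
time_s: 27.85
tcp_pos: [0.5771, -0.2373, 0.1434]
eef_rot: [-117.6, 89.8, -10.8]
contact_force: [0.9, 0.0, -1.8]
gripper_width: 0.0618
```

>>> play_rows(series=[-0.003,0,0,0,-0.001,0,0,0,0,0,0,0,0,0,0,0,0,0,0,0])

```text
time_s: 28.27
tcp_pos: [0.576, -0.2371, 0.1443]
eef_rot: [62.5, 89.9, 169.2]
contact_force: [-0.4, -0.5, -1.9]
gripper_width: 0.0614
```

>>> play_rows(series=[0,0,0,0,0,0,0,0,0,0,0,0,0,0,0,0,0,0,0,0])

```text
time_s: 28.68
tcp_pos: [0.5764, -0.2371, 0.145]
eef_rot: [80.7, 90.0, -172.5]
contact_force: [-0.3, 0.3, -1.7]
gripper_width: 0.0618
```

```bash
python3 -c "
from h import *
chk2('w20');print(get_state()['qd'],get_state()['eef_rot'])
c=pickle.load(open('w20s.pkl','rb'))
over(c,[(CAD,[LID[0]+[0,0,.02]]),(CAD,[LID[1]+[0,0,.12]])],90,180,160,140,4.2,'pics/o20.png')
s=capture('top');cv2.imwrite('pics/t20.png',s['img'])"
```

```text
[ 0.57637059 -0.23711578  0.1450238 ] [-0.25572847 -0.83924744 -1.7422587 ] [ 0.0685794  -0.18906833  0.02543063] 0.06188783016377217 jaw 106.77629905146168
[-0.09529249 -0.0771173  -0.00099577 -0.08752496 -0.01249445  0.04081674] [-163.54491308   89.99872271  -56.76795773]
```

View pics/w20s.png

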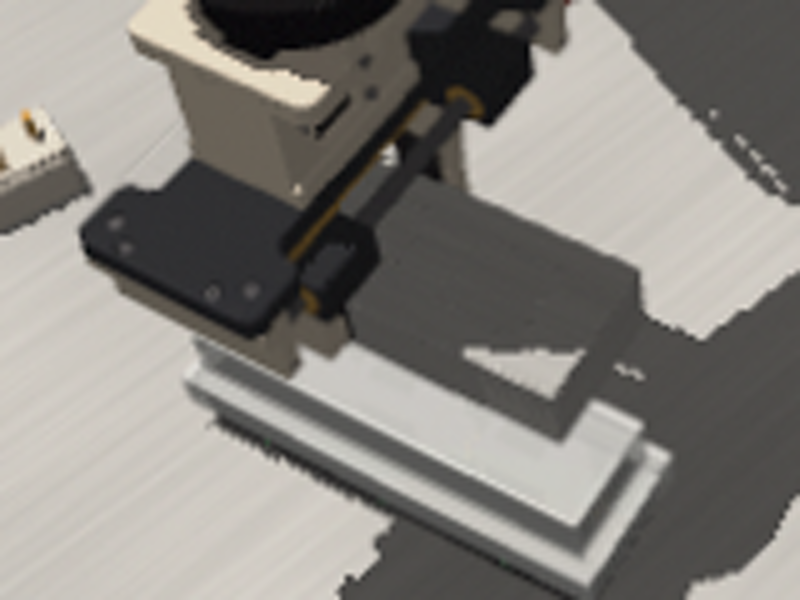

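View pics/o20.png

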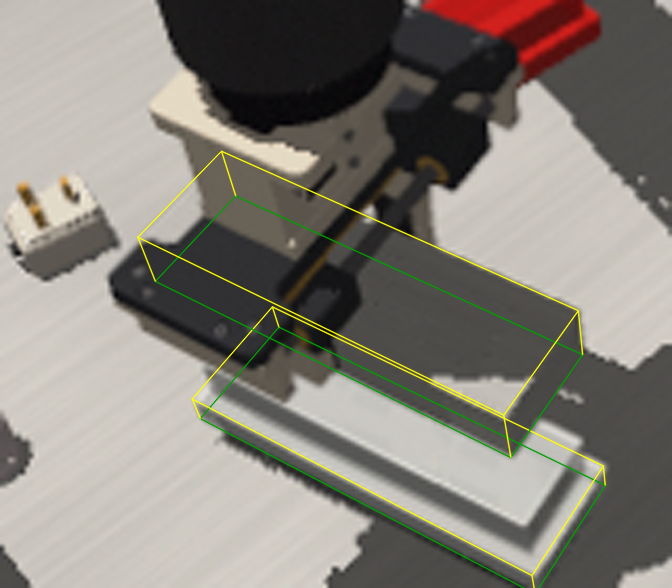

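View pics/t20.png

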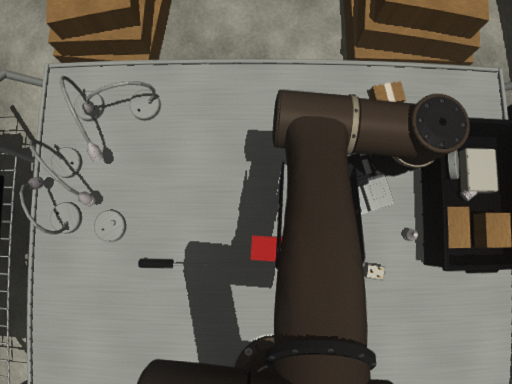

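```bash
python3 -c "
from plant import *
s=get_state();print(s['time_s'],s['qd']);print(close_job())"
```

```text
28.8333 [-0.08660081 -0.04161072  0.05240142 -0.0668348  -0.05355116  0.03470713]
the job is handed in; nothing more can be done
None
```

The job is done and handed in at 28.8 s, inside the 72 s limit; the hand-in call gives no verdict.

- **Battery pack:** It stands in the middle pocket with its tab to the caddy's +x. It touched the pocket floor at the expected height, and the pictures show it level with the other two packs.
- **Lids onto the caddy:** I carried the nested pair by the skirt and lowered it slowly. The shoulder met the rim about where it should (TCP at 24.0 mm, 24.2 expected), and I then let go.
- **Travel lid:** I gripped the steel lid alone and lifted it. The arm was still at the end, holding it level 99 mm above its place.
- **Last checks:** In the final scene picture the dust lid's skirt matches the fully seated outline. In the top view, the things the arm does not hide look unmoved.
- **Disagreement:** Two estimates of the lid's lengthwise position in the grip differed by about 2.7 mm. One edge reading was spoiled by a shadow, so I corrected the position by 3 mm before lowering. No jamming force showed on the way down.

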